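# Clamp tree-ring core mounts on the measuring stage and slide them under the microscope

### The arm

A 6-joint arm with a two-finger parallel gripper is mounted at the origin on the work surface. World frame = base frame: x ahead of the robot, y to its left, z up, the work surface at z = 0. Lengths are in mm, angles in rad, forces in N, time in s.
With the tool pointing down it reaches from about 325 to 900 mm from the base axis. Payload 6.1 kg.
Tool frame: the origin (TCP) lies midway between the tips of the shut fingers; the grasp point (between the pads) lies 19 mm behind it; z points along the fingers, y is the direction in which the jaws open and shut (so a half turn about z gives the same grasp; the last joint's range is limited). The gripper opens to 85 mm and grips with 20 to 120 N. Pads are 22 mm wide; open, the fingers measure 114 mm over their backs; the gripper's body (76 mm by 85 mm) begins 54 mm behind the grasp point. The pads swing forward as they close: fully open they stand 13 mm farther back than shut.
Start: joints at [-1.259, 0.22, 1.526, -0, 1.395, -0.126], TCP at [264.96, -566.05, 231.3] pointing down, gripper open.
Joint ranges: [-2.98, 2.98], [-0.91, 2.08], [0.09, 2.57], [-1.24, 4.39], [0.2, 2.65], [-2.68, 2.68]. Speed limits (rad/s): [2.57, 2.57, 3.01, 3.14, 3.14, 3.14].

### API

Orientations are given as a unit quaternion [x, y, z, w].
In Python, from workcell import r, grab_frame gives the robot as it stands. The module is installed in compiled form; this text tells all that it offers.
- The arm moves only by the tool carry_out, never from a script. Its argument "moves" is text: rows parted by semicolons, each of 7 numbers parted by spaces: the shift along the tool's x, y, z in cm, then the turn, a rotation vector about the tool's x, y, z in rad, then the closure, from 0 (fully open) to 1 (shut). In form: x y z rx ry rz gripper; .... A call has 1 to 20 rows; each row is the pose to reach, as a shift and turn from the pose measured when the call began, along the tool's axes at that moment; what a row does not reach only later rows make up. A row lasts 1/10 s, in which the tool goes at most 50 mm and 8.59 degrees, less where a joint would pass 70% of its speed; a pose out of reach is approached as far as the arm can. A call with a gripper value outside its range is refused whole. The fingers move at their own pace and stop on an object; "grip_force" is the grip in N (left out, the last holds). Time passes only in rows, so rows that repeat a pose let the fingers close. It gives the time, the measured TCP pose, the force and the opening at its end, in the units of the state.
- r.get_obs(): the state, without advancing time (a new reading comes with each control period).
- grab_frame(name): name is "side" or "top" or "wrist"; returns a dict with "img" (384x512x3 uint8, blue, green, red), "z_map" (384x512 float32, mm along the optical axis (not along the pixel's ray), 0 where there is no reading), "fovy" (degrees; the focal length in pixels is half the picture's height over the tangent of half this angle, whatever the lens; pixels are square), "cx", "cy" (the principal point, pixels), "k1" (the pictures are not rectified: a ray, as slopes to the right and down, at radius r is drawn at 1 + k1 r^2 times it, then the intrinsics apply), "world_to_cam" (4x4, takes a point from world to camera coordinates); the wrist camera has in their place "tool_from_camera" (4x4, takes a point from camera to tool coordinates, whose origin is the TCP and whose axes are the flange's). Camera axes: x right, y up, looking along -z (the intrinsics and any distortion apply to the point x, -y, -z); pixel columns grow to the right and rows downward; lengths in mm; the calibration is good to about 2 mm. A picture is of the moment at which its call begins: read the wrist's pose just before it.
- r.sign_off(): hands the job in, once; it reports no verdict.
The state is a dict: "time_s": time; "joints": joint angles; "qd": joint speeds; "joint_torque": joint torques, N m; "position": TCP position; "orientation": TCP orientation; "ft_force": force on the tool from outside, world axes, zero at the start; "ft_torque": the same for the moment, N m; "opening": finger opening in mm.
Only numpy, scipy, OpenCV 4.12 (cv2) and the standard library are available. Lean on these libraries where they do the work, as an engineer would, in place of code of your own. Each camera call takes 0.05 s, during which the arm holds its last target.

### The job

Pull the measuring stage's carriage out from under the microscope to its loading end, and lay every wooden core mount from the white mat flat in a pocket of its own on the carriage, down between the teeth of both combs. Then turn the black wing knob clockwise until the jaw holds the mounts against the fence and the knob's clutch slips, stop there (never let the clutch slip more than a quarter of a turn in all), and push the carriage by its post all the way in under the microscope to its end stop. Do not bump the microscope and leave the other things on the bench alone.

Things in the scene. Friction and masses are not known exactly. Their poses are not given: they have to be found in the camera images.
- carriage (a joint): Travel of the carriage along its rails, m. 0 = loading end (robot's left, where the mat is, clear of the microscope), 0.240 = hard end stop under the microscope (robot's right). Starts parked at 0.15 to 0.22. About 4 N of sliding friction, no spring; stays where it is left.
- stage: Measuring stage: fixed aluminium bed 150 x 470 x 12 mm with two rails. Origin: centre of its underside; x away from the robot, y along the rails towards the loading end. On it runs the carriage, an aluminium plate 252 x 214 x 12 mm (its top 32 mm above the bench) with a fence on its far side, a jaw and knob on the robot's side; only knob and post rise above 63 mm.
- push_post (a point): Upright steel post, diameter 20 mm, 50 mm tall (top 82 mm above the bench), on a tab at the carriage's trailing edge, 46 mm beyond pocket3; the carriage is pulled and pushed by it. Point: on the post's axis, 65 mm above the bench. Axes as the stage (y opposite to the carriage's travel). Moves with the carriage.
- pocket0 (a point): Pocket 0 of 0 to 3 (0 nearest the microscope, 52 mm apart in y); any mount may take any. Point: where the centre of a mount's underside is when it lies along x with its end on the fence; 42 mm above the bench, on a steel land 18 mm wide, 10 mm high. Axes as the stage. Fence 75 mm to +x, open jaw's face 93 mm to -x. Two combs keep each end in a notch 34 mm wide: x 48 to 76 mm and -67 to -45 mm, 10 to 12 mm deep.
- pocket1 (a point): Pocket 1 of 0 to 3 (0 nearest the microscope, 52 mm apart in y); any mount may take any. Point: where the centre of a mount's underside is when it lies along x with its end on the fence; 42 mm above the bench, on a steel land 18 mm wide, 10 mm high. Axes as the stage. Fence 75 mm to +x, open jaw's face 93 mm to -x. Two combs keep each end in a notch 34 mm wide: x 48 to 76 mm and -67 to -45 mm, 10 to 12 mm deep.
- pocket2 (a point): Pocket 2 of 0 to 3 (0 nearest the microscope, 52 mm apart in y); any mount may take any. Point: where the centre of a mount's underside is when it lies along x with its end on the fence; 42 mm above the bench, on a steel land 18 mm wide, 10 mm high. Axes as the stage. Fence 75 mm to +x, open jaw's face 93 mm to -x. Two combs keep each end in a notch 34 mm wide: x 48 to 76 mm and -67 to -45 mm, 10 to 12 mm deep.
- pocket3 (a point): Pocket 3 of 0 to 3 (0 nearest the microscope, 52 mm apart in y); any mount may take any. Point: where the centre of a mount's underside is when it lies along x with its end on the fence; 42 mm above the bench, on a steel land 18 mm wide, 10 mm high. Axes as the stage. Fence 75 mm to +x, open jaw's face 93 mm to -x. Two combs keep each end in a notch 34 mm wide: x 48 to 76 mm and -67 to -45 mm, 10 to 12 mm deep.
- clamp_jaw (a joint): Travel of the jaw, a steel bar 200 mm long, towards the fence, m. 0 = open (168 mm to the fence), 0.018 = tight on mounts that touch the fence, 0.021 = its end stop. Driven by the knob, 6 mm for each radian; stays where it is left. Starts between 0 and 0.008, so the mounts have 10 to 18 mm of end play when laid in; the closing jaw pushes them to the fence.
- clutch (a joint): Angle that the knob has slipped on its clutch, rad: 0 at the start, grows as it slips clockwise. The knob drives the jaw with about 0.05 N m until that is tight; at 0.16 N m the clutch slips and the knob turns on alone. 0.08 rad counts as slipped, more than 1.57 rad in all is too much. Turning anticlockwise opens the jaw without slipping, until the jaw is fully open.
- knob_grip (a point): Wing knob of the clamp: black upright bar 64 mm long, 14 mm thick, 26 mm high (76 to 102 mm above the bench), vertical axis, at the robot's side of the carriage, midway between pocket1 and pocket2. Point: on the axis, 89 mm above the bench; its x runs along the bar and turns with it. Clockwise from above closes the jaw; it takes 1.6 to 3.1 rad to get tight, so regrasp between strokes.
- mount0: Core mount: wooden bar 150 x 26 x 14 mm with a thin dark core along its top, about 60 g. Origin: centre of its underside; x along its length, z up. Two to four are present at a start (None if absent), lying on the mat about 78 mm apart. Either end may go to the fence.
- mount1: Core mount: wooden bar 150 x 26 x 14 mm with a thin dark core along its top, about 60 g. Origin: centre of its underside; x along its length, z up. Two to four are present at a start (None if absent), lying on the mat about 78 mm apart. Either end may go to the fence.
- mount2: Core mount: wooden bar 150 x 26 x 14 mm with a thin dark core along its top, about 60 g. Origin: centre of its underside; x along its length, z up. Two to four are present at a start (None if absent), lying on the mat about 78 mm apart. Either end may go to the fence.
- mount3: Core mount: wooden bar 150 x 26 x 14 mm with a thin dark core along its top, about 60 g. Origin: centre of its underside; x along its length, z up. Two to four are present at a start (None if absent), lying on the mat about 78 mm apart. Either end may go to the fence.
- mat: Flat white plastic desk mat 220 x 320 mm, 2 mm thick, no rim, fixed, on the robot's left. Origin: centre of its underside; y along its 320 mm side.
- microscope: Stereo microscope on a pillar stand, fixed. Origin: bench point under the middle of the objective, which ends 150 mm above the bench and is 78 mm across with its ring lamp; head 112 mm wide, 390 mm high, eyepieces towards the robot, pillar 270 mm to +x, 420 mm high. The loaded carriage passes under it. Must not be bumped (more than 5 N).
- sanding_block: Cork sanding block 105 x 62 x 29 mm, not to be moved. Origin: centre of its underside.
- glue_bottle: White plastic glue bottle, diameter 48 mm, 115 mm tall, not to be moved. Origin: centre of its underside.
- magnifier: Black hand lens lying flat, 76 mm across with an 85 mm handle along its -x, 12 mm thick, not to be moved. Origin: under the lens's centre.
Not all that is in view belongs to the job. Leave any turquoise look-alike of the mount0 alone.

How it is judged (in metres and radians):
On the way, in this order (a step that is already met when the one before it is completed fails the run):
1. with the carriage out at its loading end, every mount lies in a pocket of its own (x of mount0 in the frame of pocket0 between -0.0185 and 0.004 m and z of mount0 in the frame of pocket0 between -0.004 and 0.004 m and angle between the x axis of each of mount0, mount1, mount2, mount3 and the x axis of pocket0, either way round below 0.1 rad and (y of mount0 in the frame of pocket0 between -0.006 and 0.006 m or y of mount0 in the frame of pocket0 between 0.046 and 0.058 m or y of mount0 in the frame of pocket0 between 0.098 and 0.11 m or y of mount0 in the frame of pocket0 between 0.15 and 0.162 m) and x of mount1 in the frame of pocket0 between -0.0185 and 0.004 m and z of mount1 in the frame of pocket0 between -0.004 and 0.004 m and (y of mount1 in the frame of pocket0 between -0.006 and 0.006 m or y of mount1 in the frame of pocket0 between 0.046 and 0.058 m or y of mount1 in the frame of pocket0 between 0.098 and 0.11 m or y of mount1 in the frame of pocket0 between 0.15 and 0.162 m) and x of mount2 in the frame of pocket0 between -0.0185 and 0.004 m and z of mount2 in the frame of pocket0 between -0.004 and 0.004 m and (y of mount2 in the frame of pocket0 between -0.006 and 0.006 m or y of mount2 in the frame of pocket0 between 0.046 and 0.058 m or y of mount2 in the frame of pocket0 between 0.098 and 0.11 m or y of mount2 in the frame of pocket0 between 0.15 and 0.162 m) and x of mount3 in the frame of pocket0 between -0.0185 and 0.004 m and z of mount3 in the frame of pocket0 between -0.004 and 0.004 m and (y of mount3 in the frame of pocket0 between -0.006 and 0.006 m or y of mount3 in the frame of pocket0 between 0.046 and 0.058 m or y of mount3 in the frame of pocket0 between 0.098 and 0.11 m or y of mount3 in the frame of pocket0 between 0.15 and 0.162 m) and value of joint carriage below 0.04 m), for 0.2 s.
2. the jaw holds the mounts against the fence and the clutch has slipped (x of mount0 in the frame of pocket0 between -0.003 and 0.004 m and z of mount0 in the frame of pocket0 between -0.004 and 0.004 m and angle between the x axis of each of mount0, mount1, mount2, mount3 and the x axis of pocket0, either way round below 0.1 rad and (y of mount0 in the frame of pocket0 between -0.006 and 0.006 m or y of mount0 in the frame of pocket0 between 0.046 and 0.058 m or y of mount0 in the frame of pocket0 between 0.098 and 0.11 m or y of mount0 in the frame of pocket0 between 0.15 and 0.162 m) and x of mount1 in the frame of pocket0 between -0.003 and 0.004 m and z of mount1 in the frame of pocket0 between -0.004 and 0.004 m and (y of mount1 in the frame of pocket0 between -0.006 and 0.006 m or y of mount1 in the frame of pocket0 between 0.046 and 0.058 m or y of mount1 in the frame of pocket0 between 0.098 and 0.11 m or y of mount1 in the frame of pocket0 between 0.15 and 0.162 m) and x of mount2 in the frame of pocket0 between -0.003 and 0.004 m and z of mount2 in the frame of pocket0 between -0.004 and 0.004 m and (y of mount2 in the frame of pocket0 between -0.006 and 0.006 m or y of mount2 in the frame of pocket0 between 0.046 and 0.058 m or y of mount2 in the frame of pocket0 between 0.098 and 0.11 m or y of mount2 in the frame of pocket0 between 0.15 and 0.162 m) and x of mount3 in the frame of pocket0 between -0.003 and 0.004 m and z of mount3 in the frame of pocket0 between -0.004 and 0.004 m and (y of mount3 in the frame of pocket0 between -0.006 and 0.006 m or y of mount3 in the frame of pocket0 between 0.046 and 0.058 m or y of mount3 in the frame of pocket0 between 0.098 and 0.11 m or y of mount3 in the frame of pocket0 between 0.15 and 0.162 m) and value of joint clamp_jaw above 0.017 m and value of joint clutch above 0.08 rad and value of joint carriage below 0.12 m), for 0.2 s.
3. the carriage is all the way in under the microscope (value of joint carriage above 0.235 m), for 0.2 s.
At the end, for the whole second after the job is handed in: Each mount lies flat and at rest in its own pocket (6 mm sideways, 4 mm in height, 3 mm from the fence, 0.1 rad), the jaw is closed on them (over 17.0 mm), the clutch has slipped 0.08 rad to a quarter turn, and the carriage is within 5 mm of its end stop under the microscope (x of mount0 in the frame of pocket0 between -0.003 and 0.004 m and z of mount0 in the frame of pocket0 between -0.004 and 0.004 m and angle between the x axis of each of mount0, mount1, mount2, mount3 and the x axis of pocket0, either way round below 0.1 rad and (y of mount0 in the frame of pocket0 between -0.006 and 0.006 m or y of mount0 in the frame of pocket0 between 0.046 and 0.058 m or y of mount0 in the frame of pocket0 between 0.098 and 0.11 m or y of mount0 in the frame of pocket0 between 0.15 and 0.162 m) and x of mount1 in the frame of pocket0 between -0.003 and 0.004 m and z of mount1 in the frame of pocket0 between -0.004 and 0.004 m and (y of mount1 in the frame of pocket0 between -0.006 and 0.006 m or y of mount1 in the frame of pocket0 between 0.046 and 0.058 m or y of mount1 in the frame of pocket0 between 0.098 and 0.11 m or y of mount1 in the frame of pocket0 between 0.15 and 0.162 m) and x of mount2 in the frame of pocket0 between -0.003 and 0.004 m and z of mount2 in the frame of pocket0 between -0.004 and 0.004 m and (y of mount2 in the frame of pocket0 between -0.006 and 0.006 m or y of mount2 in the frame of pocket0 between 0.046 and 0.058 m or y of mount2 in the frame of pocket0 between 0.098 and 0.11 m or y of mount2 in the frame of pocket0 between 0.15 and 0.162 m) and x of mount3 in the frame of pocket0 between -0.003 and 0.004 m and z of mount3 in the frame of pocket0 between -0.004 and 0.004 m and (y of mount3 in the frame of pocket0 between -0.006 and 0.006 m or y of mount3 in the frame of pocket0 between 0.046 and 0.058 m or y of mount3 in the frame of pocket0 between 0.098 and 0.11 m or y of mount3 in the frame of pocket0 between 0.15 and 0.162 m) and value of joint clamp_jaw above 0.017 m and value of joint clutch above 0.08 rad and linear speed of each of mount0, mount1, mount2, mount3 below 0.03 m/s and value of joint carriage above 0.235 m); the robot touches nothing.
It fails at once if the clutch was run more than a quarter of a turn (value of joint clutch above 1.62 rad).
It fails at once if the microscope was bumped with more than 5 N (contact force between microscope and anything else above 5 N).
It fails at once if the sanding block was moved (distance of sanding_block from where it was at the start of the episode above 0.03 m).
It fails at once if the glue bottle was moved (distance of glue_bottle from where it was at the start of the episode above 0.03 m).
It fails at once if the magnifier was moved (distance of magnifier from where it was at the start of the episode above 0.03 m).
Of mount0, mount1, mount2, mount3 only 2 to 4 are there at a start; the rules pass over those that are not, and their reading is None.
At some moment in a run one of mount0, mount1, mount2, mount3 may be knocked a few centimetres aside while the robot is not near it.
Once in a run the grip may slacken for a moment while it holds something.
It also fails if it takes over 210 s, if anything falls off the work surface, if the arm or the gripper's body presses on something with over 40 N, if the wrist force passes 120 N, or if a joint passes its speed limit or range.

## Working session

There is one attempt and no reset: what is moved stays moved. The work goes in short steps, Python scripts to look and compute and a tool call to move; the robot and the scene stay as the last step left them, time stands still between calls to the robot, and variables do not carry over. Pictures are saved under pics/ and viewed, and the job is handed in when it is done.

Besides the shell and the picture viewer there is one more tool, called after "Request:" as name(argument=value, ...), one argument or row to a line, values as JSON. carry_out: Moves the arm, as the interface text tells. Its arguments: {"type":"object","properties":{"moves":{"type":"string"},"grip_force":{"type":"number"}},"required":["moves"]}

```bash
mkdir -p pics; ls; cat > h.py <<'E'
import numpy as np, cv2
from workcell import r, grab_frame
from scipy.spatial.transform import Rotation as R
def cam(name):
    o=r.get_obs(); f=grab_frame(name); h,w=f["z_map"].shape
    f["F"]=h/2/np.tan(np.radians(f["fovy"])/2)
    if "world_to_cam" in f: f["c2w"]=np.linalg.inv(f["world_to_cam"])
    else:
        T=np.eye(4);T[:3,:3]=R.from_quat(o["orientation"]).as_matrix();T[:3,3]=o["position"]
        f["c2w"]=T@f["tool_from_camera"]
    return f
def K(f): return np.array([[f["F"],0,f["cx"]],[0,f["F"],f["cy"]],[0,0,1.]])
def rays(f,uv):
    uv=np.asarray(uv,float).reshape(-1,1,2)
    s=cv2.undistortPointsIter(uv,K(f),np.array([f["k1"],0,0,0,0.]),None,None,(3,100,1e-10)).reshape(-1,2)
    return np.c_[s[:,0],-s[:,1],-np.ones(len(s))]
def on_plane(f,uv,z):
    d=rays(f,uv)@f["c2w"][:3,:3].T; o=f["c2w"][:3,3]
    return o+d*((z-o[2])/d[:,2])[:,None]
def cloud(f):
    h,w=f["z_map"].shape
    v,u=np.mgrid[:h,:w]
    d=rays(f,np.c_[u.ravel(),v.ravel()])*f["z_map"].reshape(-1,1)
    return (d@f["c2w"][:3,:3].T+f["c2w"][:3,3]).reshape(h,w,3)
def project(f,P):
    P=np.asarray(P,float).reshape(-1,3); M=np.linalg.inv(f["c2w"])
    c=P@M[:3,:3].T+M[:3,3]; s=np.c_[c[:,0]/-c[:,2],-c[:,1]/-c[:,2]]
    s=s*(1+f["k1"]*(s**2).sum(1))[:,None]
    return s*f["F"]+[f["cx"],f["cy"]]
def save(n,img,sc=1.5):
    cv2.imwrite(f"pics/{n}.png",cv2.resize(img,None,fx=sc,fy=sc))
def ob():
    o=r.get_obs()
    print("t",round(o["time_s"],2),"p",np.round(o["position"],1),"q",np.round(o["orientation"],4),"J",np.round(o["joints"],3),"F",np.round(o["ft_force"],1),"op",round(o["opening"],1))
    return o
E
python3 - <<'E'
from h import *
ob()
for n in("top","side"):
    f=cam(n); save(n+"0",f["img"]); print(n,f["fovy"],f["cx"],f["cy"],f["k1"],f["c2w"].round(2).tolist())
ob()
E
```

```text
pics
t 0.0 p [ 264.8 -565.5  230.2] q [ 9.761e-01  2.171e-01 -1.000e-04 -1.000e-03] J [-1.259  0.221  1.528  0.     1.395 -0.126] F [ 0.7 -1.2 -0.2] op 85.7
top 48.584705672710115 260.4647214120493 188.89818036019224 -0.15615867100452901 [[0.0, 1.0, -0.07, 437.29], [-1.0, 0.0, -0.01, 17.97], [-0.01, 0.07, 1.0, 1471.82], [0.0, 0.0, 0.0, 1.0]]
side 48.35884039064169 258.30362358518204 201.25630658996883 -0.07116414983435251 [[-0.97, 0.09, -0.22, 254.9], [-0.24, -0.46, 0.86, 1059.03], [-0.02, 0.88, 0.47, 655.99], [0.0, 0.0, 0.0, 1.0]]
t 0.1 p [ 264.8 -565.5  230.3] q [ 9.761e-01  2.171e-01 -1.000e-04 -9.000e-04] J [-1.259  0.221  1.528 -0.     1.395 -0.126] F [0.2 0.3 0.1] op 85.3
```

View pics/top0.png

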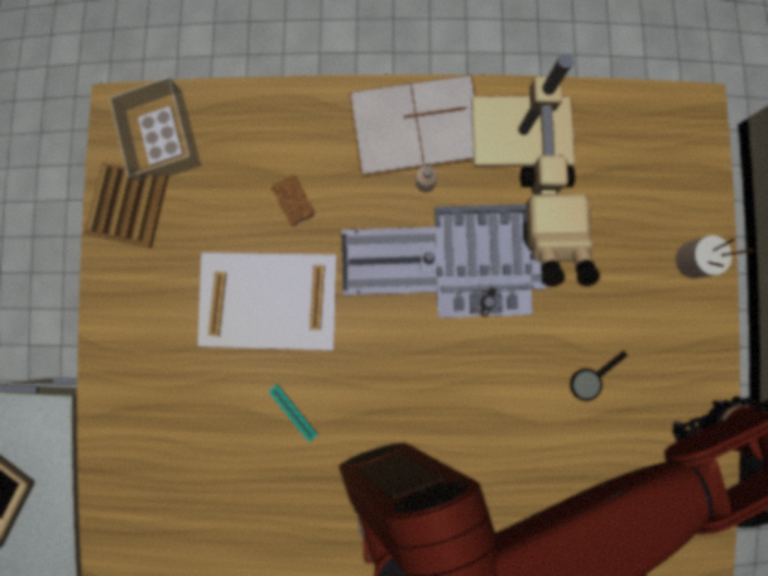

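View pics/side0.png

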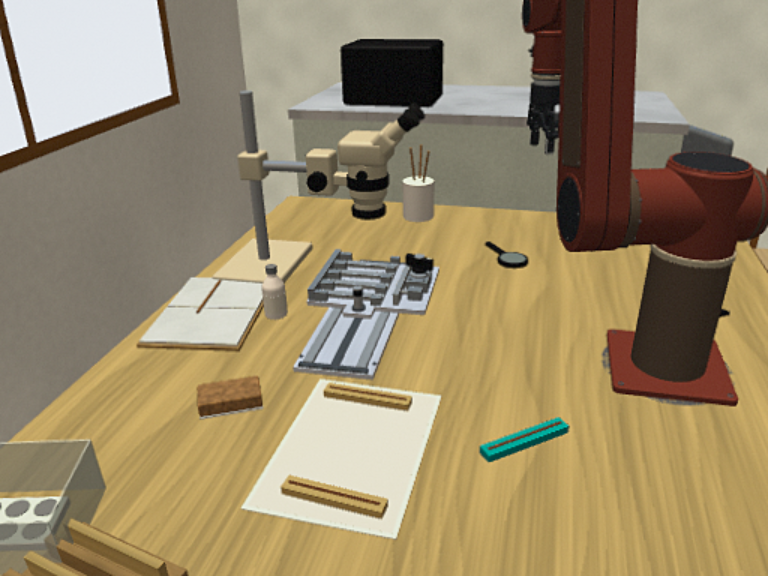

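The top picture (shown at 1.5x) has two wooden mounts on the white mat, at (217,303) and (318,297). The turquoise bar at (293,412) is a look-alike and the slats at (130,205) are off the mat, so I leave both alone. The post is at (428,258) and the knob at (488,300). Next I'll measure these and enlarge the views to confirm.

```bash
cat > m.py <<'E'
from h import *
def mounts(f,zr=(6,30),box=(150,650,150,700)):
    C=cloud(f); b,g,r_=[f["img"][...,i].astype(int) for i in range(3)]
    return C
E
python3 - <<'E'
from h import *
f=cam("top"); C=cloud(f); img=f["img"]
cv2.imwrite("pics/mat_crop.png",cv2.resize(img[160:300,120:240],None,fx=5,fy=4.2))
cv2.imwrite("pics/stage_crop.png",cv2.resize(img[125:220,220:400],None,fx=4.4,fy=4.4,interpolation=cv2.INTER_CUBIC))
for n,(u,v) in dict(m1=(217,303),m2=(318,297),mat=(260,300),post=(428,258),knob=(488,300),c=(485,245)).items():
    print(n,C[int(v/1.5),int(u/1.5)].round(1))
# mounts by saturation on mat
hsv=cv2.cvtColor(img,cv2.COLOR_BGR2HSV)
sub=np.zeros(img.shape[:2],np.uint8); sub[172:228,136:220]=1
m=((hsv[...,1]>70)&(sub>0)).astype(np.uint8)
n,l,s,c=cv2.connectedComponentsWithStats(m)
for i in range(1,n):
    if s[i,4]>50:
        vv,uu=np.nonzero(l==i); P=on_plane(f,np.c_[uu,vv],16)[:,:2]
        (cx,cy),(w,h),a=cv2.minAreaRect(P.astype(np.float32)); 
        e=np.linalg.svd(P-P.mean(0),full_matrices=False)[2][0]
        print("mount",P.mean(0).round(1),w,h,a,"ang",np.arctan2(e[1],e[0]), C[vv,uu][:,2].mean())
E
```

```text
m1 [492.5 445.1  14.8]
m2 [506.9 205.5  20.4]
mat [500.7 346.3  -3.3]
post [590.1 -42.   79.7]
knob [ 497.  -169.7  104.9]
c [ 626.6 -174.1   31.4]
mount [508.3 210.1] 23.10636329650879 142.3078155517578 86.98993682861328 ang 3.0891829130746857 21.720477527745874
mount [491.4 443.9] 24.37625503540039 144.38226318359375 84.20394897460938 ang 3.0412269351858856 26.579334701937974
```

```bash
python3 - <<'E'
from h import *
for n in("top","side"):
    f=cam(n); C=cloud(f)
    # post top region z 70-90
    for nm,zl,zh,(x0,x1,y0,y1) in [("post",72,90,(380,560,60,250)),("knob",92,112,(330,520,-150,60)),("carr",26,38,(300,620,-250,250))]:
        m=(C[...,2]>zl)&(C[...,2]<zh)&(C[...,0]>x0)&(C[...,0]<x1)&(C[...,1]>y0)&(C[...,1]<y1)
        P=C[m]; 
        if len(P)>3: print(n,nm,len(P),"mean",P.mean(0).round(1),"min",P.min(0).round(0),"max",P.max(0).round(0), cv2.minAreaRect(P[:,:2].astype(np.float32)))
E
```

```text
top carr 1380 mean [ 550.5 -138.6   32.3] min [ 466. -249.   26.] max [620. 151.  38.] ((542.99658203125, -49.443328857421875), (153.77511596679688, 400.0182189941406), 0.053278692066669464)
side carr 689 mean [ 543.8 -114.3   31.3] min [ 463. -250.   26.] max [620. -22.  38.] ((542.1478271484375, -136.39492797851562), (156.95314025878906, 227.50628662109375), 0.6845619082450867)
```

View pics/stage_crop.png

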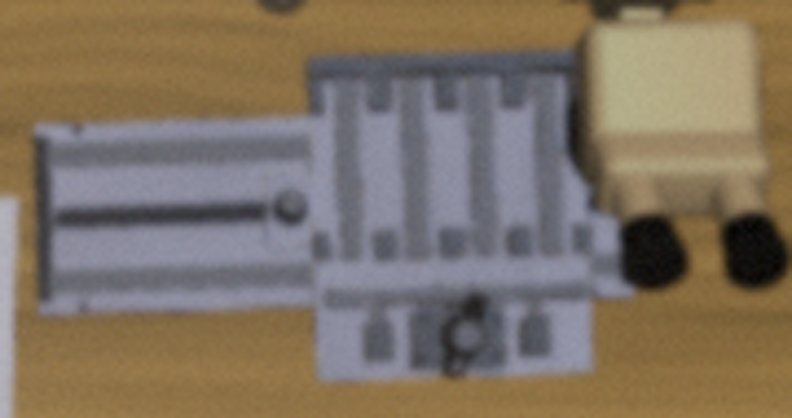

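View pics/mat_crop.png

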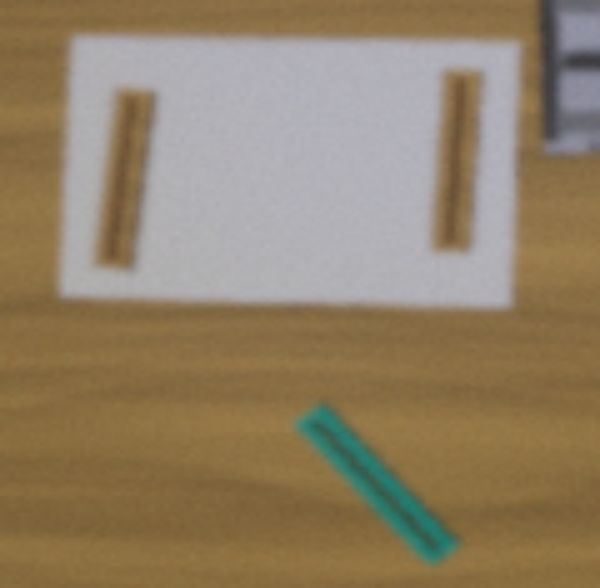

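The enlarged crop confirms exactly two wooden mounts on the mat, 234 mm apart. The turquoise bar is off it, on the bench. In the stage crop the post is at (290,207), the knob's bar at (465,335) and the microscope head to the right. Next I'll triangulate the post, the microscope and the stage axis.

```bash
python3 - <<'E'
from h import *
f=cam("top")
cr=lambda L:[(220+u/4.4-0.4,125+v/4.4-0.4) for u,v in L]
print("post",on_plane(f,cr([(290,205)]),82))
print("knob",on_plane(f,cr([(463,335)]),102))
print("bed corners L",on_plane(f,cr([(36,126),(43,313)]),12))
print("carriage lower corners",on_plane(f,cr([(320,381),(592,373)]),32))
print("bed left upper edge",on_plane(f,cr([(36,126),(305,117)]),12))
print("slot",on_plane(f,cr([(58,217),(265,210)]),12))
s=cam("side"); cv2.imwrite("pics/side_crop.png",cv2.resize(s["img"][80:260,150:330],None,fx=3.3,fy=3.3,interpolation=cv2.INTER_CUBIC))
print("lamp bottom side",on_plane(s,[(369/1.5,208/1.5)],150))
print("head top",on_plane(f,cr([(675,70)]),330), "eyepiece",on_plane(f,cr([(655,250),(755,250)]),390))
for z in(65,82): print("post side",on_plane(s,[(358/1.5,291/1.5)],z))
E
```

```text
post [[592.56714342 -43.59682     82.        ]]
knob [[ 494.74752065 -169.56656703  102.        ]]
bed corners L [[662.97343783 153.35150611  12.        ]
 [515.27184204 146.58832877  12.        ]]
carriage lower corners [[ 462.21080989  -68.66430996   32.        ]
 [ 468.32553347 -279.28367511   32.        ]]
bed left upper edge [[662.97343783 153.35150611  12.        ]
 [670.14053962 -58.71607819  12.        ]]
slot [[590.77521583 135.35993034  12.        ]
 [596.41645628 -27.08468959  12.        ]]
lamp bottom side [[ 642.08221905 -311.98533065  150.        ]]
head top [[ 650.12776333 -273.05078697  330.        ]] eyepiece [[ 532.33549075 -243.53035683  390.        ]
 [ 532.49973677 -303.34955775  390.        ]]
post side [[598.70429399 -55.31273455  65.        ]]
post side [[588.81456653 -23.25820999  82.        ]]
```

View pics/side_crop.png

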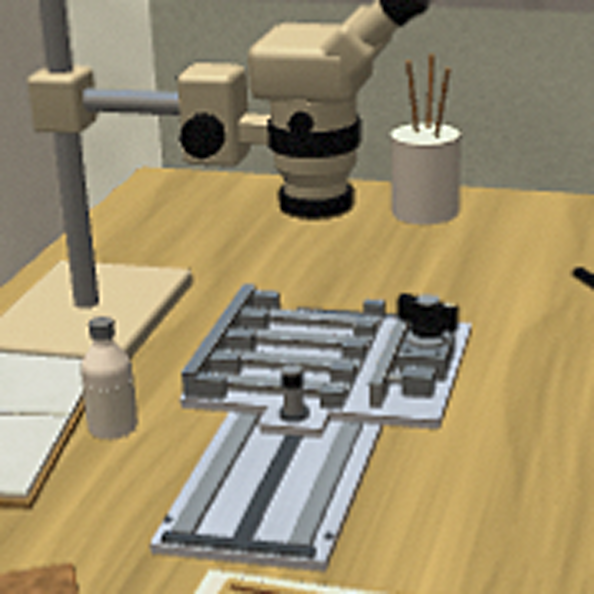

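```bash
cat >> h.py <<'E'
def plan(pts):
    """pts: list of (x,y,z,yaw) world; prints shift cm + rotvec in current tool axes"""
    o=ob(); A=R.from_quat(o["orientation"]); p=np.array(o["position"])
    for x,y,z,w in pts:
        B=R.from_matrix(np.array([[np.cos(w),np.sin(w),0],[np.sin(w),-np.cos(w),0],[0,0,-1]]))
        print((x,y,z,w),"->",(A.inv().apply(np.array([x,y,z])-p)/10).round(2),(A.inv()*B).as_rotvec().round(3))
E
python3 - <<'E'
from h import *
plan([(300,-330,260,1.0),(380,-80,260,1.6),(592,-44,150,1.605)])
E
```

```text
t 0.35 p [ 264.9 -565.9  231. ] q [ 9.761e-01  2.171e-01 -0.000e+00 -2.000e-04] J [-1.259  0.221  1.527 -0.     1.395 -0.126] F [0.3 0.8 0.1] op 85.3
(300, -330, 260, 1.0) -> [ 13.18 -19.88  -2.89] [-0.    -0.    -0.562]
(380, -80, 260, 1.6) -> [ 31.02 -39.13  -2.88] [-0.    -0.    -1.162]
(592, -44, 150, 1.605) -> [ 51.75 -33.4    8.12] [-0.    -0.    -1.167]
```

Request:
carry_out(
  moves="13.2 -19.9 -2.9 0 0 -0.562 0; 13.2 -19.9 -2.9 0 0 -0.562 0; 13.2 -19.9 -2.9 0 0 -0.562 0; 13.2 -19.9 -2.9 0 0 -0.562 0; 13.2 -19.9 -2.9 0 0 -0.562 0; 13.2 -19.9 -2.9 0 0 -0.562 0; 31 -39.1 -2.9 0 0 -1.162 0; 31 -39.1 -2.9 0 0 -1.162 0; 31 -39.1 -2.9 0 0 -1.162 0; 31 -39.1 -2.9 0 0 -1.162 0; 31 -39.1 -2.9 0 0 -1.162 0; 31 -39.1 -2.9 0 0 -1.162 0; 31 -39.1 -2.9 0 0 -1.162 0; 31 -39.1 -2.9 0 0 -1.162 0",
)

```text
time_s: 1.75
position: [380.0, -80.9, 260.3]
orientation: [0.697, 0.717, -0.0, 0.0]
ft_force: [-0.2, -0.1, -0.1]
opening: 84.9
```

```bash
python3 - <<'E'
from h import *
f=cam("wrist"); save("w1",f["img"]); print(f["tool_from_camera"].round(2).tolist(),f["fovy"],f["k1"])
plan([(592.5,-44,150,1.605),(592.5,-44,46,1.605)])
E
```

```text
[[-0.0, 0.96, 0.28, 70.52], [1.0, 0.0, -0.0, -1.06], [-0.0, 0.28, -0.96, -141.73], [0.0, 0.0, 0.0, 1.0]] 58.48606182572173 -0.03791456678566431
t 1.8 p [379.9 -81.4 260.2] q [ 6.971e-01  7.170e-01 -2.000e-04 -1.000e-04] J [-0.414 -0.402  2.053 -0.     1.492 -0.443] F [-0.3  0.9  0.6] op 85.6
(592.5, -44, 150, 1.605) -> [ 3.14 21.36 11.02] [-0.     0.    -0.006]
(592.5, -44, 46, 1.605) -> [ 3.14 21.36 21.42] [-0.     0.    -0.006]
```

View pics/w1.png

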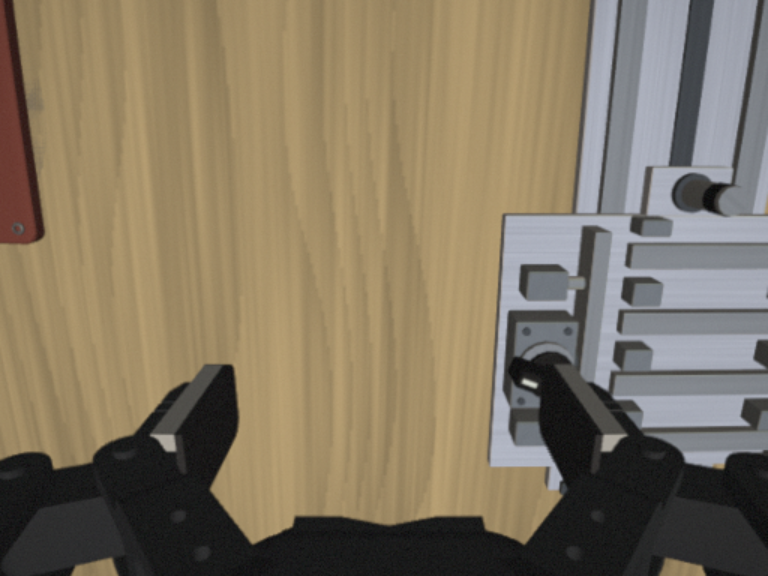

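The wrist view shows the post (top at (728,200), base at (690,190)), the knob's bar at about (525,370) partly behind a finger, and the pockets' lands to the right.

```bash
python3 - <<'E'
from h import *
f=cam("wrist"); 
print("post top",on_plane(f,[(730/1.5,201/1.5)],82),"base",on_plane(f,[(690/1.5,190/1.5)],32))
print("edge bed",on_plane(f,[(607/1.5,20/1.5),(580/1.5,205/1.5)],12))
print("carr edge",on_plane(f,[(503/1.5,214/1.5),(490/1.5,465/1.5)],32), on_plane(f,[(503/1.5,214/1.5),(640/1.5,214/1.5)],32))
E
```

```text
post top [[594.06270067 -46.13106228  82.        ]] base [[596.48203317 -44.80082879  32.        ]]
edge bed [[527.99295644  69.01790608  12.        ]
 [524.86397167 -60.86968102  12.        ]]
carr edge [[ 461.92472111  -66.5561412    32.        ]
 [ 470.54625232 -278.55754536   32.        ]] [[461.92472111 -66.5561412   32.        ]
 [562.39301903 -63.40347586  32.        ]]
```

Request:
carry_out(
  moves="3.05 21.55 8 0 0 0 0; 3.05 21.55 8 0 0 0 0; 3.05 21.55 8 0 0 0 0; 3.05 21.55 8 0 0 0 0; 3.05 21.55 8 0 0 0 0; 3.05 21.55 8 0 0 0 0; 3.05 21.55 11 0 0 0 0; 3.05 21.55 14 0 0 0 0; 3.05 21.55 16 0 0 0 0; 3.05 21.55 18 0 0 0 0; 3.05 21.55 20 0 0 0 0; 3.05 21.55 21.4 0 0 0 0; 3.05 21.55 21.4 0 0 0 0; 3.05 21.55 21.4 0 0 0 1; 3.05 21.55 21.4 0 0 0 1; 3.05 21.55 21.4 0 0 0 1; 3.05 21.55 21.4 0 0 0 1; 3.05 21.55 21.4 0 0 0 1; 3.05 21.55 21.4 0 0 0 1",
  grip_force=40,
)

```text
time_s: 3.75
position: [597.8, -45.2, 47.7]
orientation: [0.697, 0.717, 0.002, 0.003]
ft_force: [11.0, 0.9, -3.3]
opening: 19.1
```

```bash
python3 - <<'E'
from h import *
f=cam("wrist"); save("w2",f["img"],1)
ob()
E
```

```text
t 3.8 p [597.8 -45.3  47.7] q [0.6974 0.7167 0.0023 0.0028] J [-2.080e-01  3.510e-01  1.737e+00  1.000e-03  1.047e+00 -2.350e-01] F [ 9.5  0.7 -3.6] op 19.1
```

View pics/w2.png

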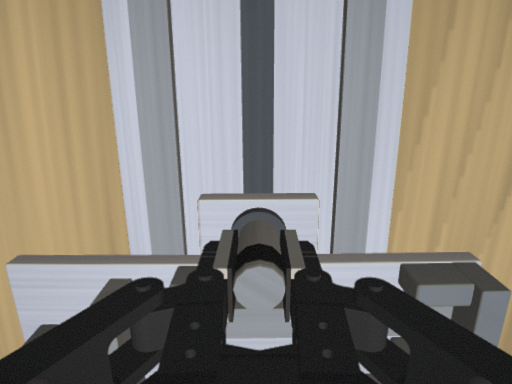

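Request:
carry_out(
  moves="1 0 0 0 0 0 1; 2.5 0 0 0 0 0 1; 4 0 0 0 0 0 1; 5.5 0 0 0 0 0 1; 7 -0.05 0 0 0 0 1; 8.5 -0.05 0 0 0 0 1; 10 -0.1 0 0 0 0 1; 11.5 -0.1 0 0 0 0 1; 13 -0.1 0 0 0 0 1; 14 -0.1 0 0 0 0 1; 14.5 -0.1 0 0 0 0 1",
)

```text
time_s: 4.9
position: [593.2, 99.9, 47.7]
orientation: [0.697, 0.717, 0.002, 0.003]
ft_force: [3.4, -3.8, -2.8]
opening: 18.6
```

Request:
carry_out(
  moves="0.5 0 0 0 0 0 1; 1 0 0 0 0 0 1; 1.5 0 0 0 0 0 1; 2 0 0 0 0 0 1; 2.5 0 0 0 0 0 1",
)

```text
time_s: 5.4
position: [592.4, 125.1, 47.7]
orientation: [0.697, 0.717, 0.002, 0.003]
ft_force: [1.8, -4.4, -0.6]
opening: 19.2
```

Request:
carry_out(
  moves="0.5 0 0 0 0 0 1; 1 0 0 0 0 0 1; 1.5 0 0 0 0 0 1; 2 0 0 0 0 0 1",
)

```text
time_s: 5.8
position: [591.7, 145.5, 47.7]
orientation: [0.697, 0.717, 0.002, 0.003]
ft_force: [1.2, -3.7, -0.4]
opening: 18.9
```

Request:
carry_out(
  moves="0.4 0 0 0 0 0 1; 0.8 0 0 0 0 0 1; 1.2 0 0 0 0 0 1",
)

```text
time_s: 6.1
position: [591.3, 157.8, 47.7]
orientation: [0.697, 0.717, 0.002, 0.003]
ft_force: [0.6, -3.9, 0.4]
opening: 18.9
```

Request:
carry_out(
  moves="0.3 0 0 0 0 0 1; 0.6 0 0 0 0 0 1; 0.9 0 0 0 0 0 1; 0.9 0 0 0 0 0 1",
)

```text
time_s: 6.5
position: [591.2, 162.3, 47.6]
orientation: [0.697, 0.717, -0.001, 0.005]
ft_force: [-0.7, -21.4, 2.8]
opening: 18.8
```

Request:
carry_out(
  moves="-0.4 0 0 0 0 0 1; -0.4 0 0 0 0 0 0; -0.4 0 0 0 0 0 0; -0.4 0 0 0 0 0 0; -0.4 0 0 0 0 0 0; -0.4 0 0 0 0 0 0; -0.4 0 -5 0 0 0 0; -0.4 0 -10 0 0 0 0; -8 -3 -20 0 0 0 0; -11 -3 -26 0 0 0 0; -11 -3 -26 0 0 0 0; -11 -3 -26 0 0 0 0; -11 -3 -26 0 0 0 0; -11 -3 -26 0 0 0 0; -11 -3 -26 0 0 0 0",
)

```text
time_s: 8.0
position: [561.9, 54.3, 306.9]
orientation: [0.697, 0.717, -0.002, 0.004]
ft_force: [0.5, -0.1, -0.6]
opening: 85.4
```

```bash
python3 - <<'E'
from h import *
ob()
f=cam("wrist"); save("w3",f["img"],1.5); np.save("w3.npy",f,allow_pickle=True)
t=cam("top"); save("t3",t["img"]); np.save("t3.npy",t,allow_pickle=True)
E
```

```text
t 8.0 p [561.9  54.3 306.9] q [ 0.697   0.7171 -0.0016  0.0045] J [-0.038  0.034  1.591 -0.008  1.513 -0.066] F [ 0.5 -0.1 -0.6] op 85.4
```

View pics/w3.png

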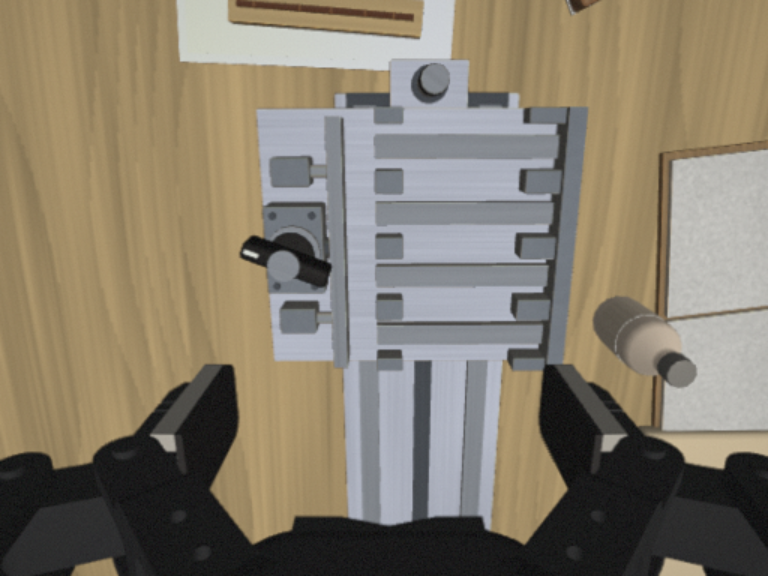

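View pics/t3.png

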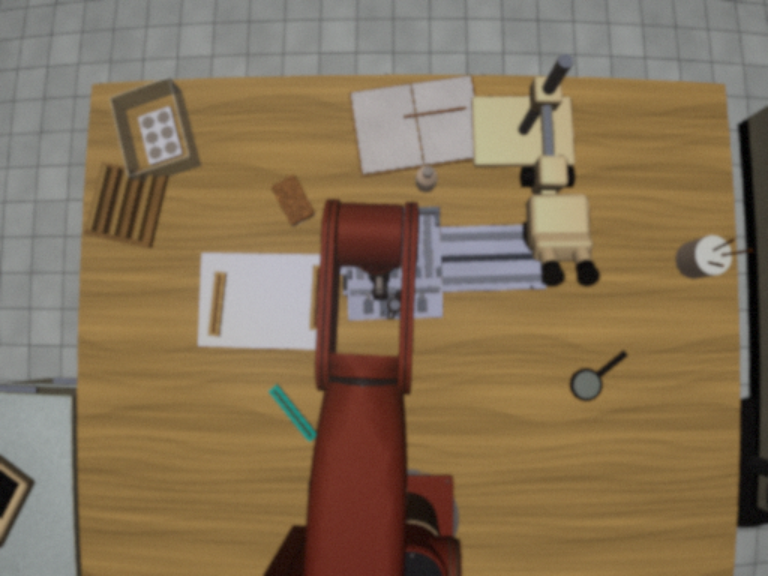

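The wrist view shows the carriage fully out. The lands run along v≈147, 213, 275 and 334 with the comb teeth between them, the fence is at u≈570, the jaw bar at u≈337, the knob bar runs (243,250)–(330,275), and the post is at (433,80). Next I'll compute pocket positions.

```bash
python3 - <<'E'
from h import *
f=np.load("w3.npy",allow_pickle=True).item(); C=cloud(f)
q=lambda L:np.array(L)/1.5
# refine lands edges in gray: sample column profile
g=cv2.cvtColor(f["img"],cv2.COLOR_BGR2GRAY).astype(float)
for u in (280,310,335):
    col=g[60:250,u-3:u+4].mean(1); d=np.diff(cv2.GaussianBlur(col.reshape(-1,1),(1,5),0).ravel())
    pk=[i for i in range(2,len(d)-2) if abs(d[i])==max(abs(d[i-2:i+3])) and abs(d[i])>4]
    print(u,[(60.5+i,round(d[i],0)) for i in pk])
cv2.imwrite("pics/w3crop.png",cv2.resize(f["img"][60:260,160:400],None,fx=3.3,fy=3,interpolation=cv2.INTER_CUBIC))
for n,p,z in [("L3",[(377,146),(557,147)],42),("L2",[(376,213),(553,213)],42),("L1",[(377,275),(548,276)],42),("L0",[(378,334),(543,334)],42),("fence top edge L",[(567,110),(548,366)],63),("jaw face",[(341,118),(346,366)],63),("post",[(434,79)],82),("hub",[(283,265)],110),("barends",[(250,250),(325,272)],102),("teethL",[(389,173),(389,238),(389,299)],54)]:
    P=on_plane(f,q(p),z); print(n,P.round(1).tolist())
    uv=q(p).astype(int); print("   depth",[C[v,u].round(1).tolist() for u,v in uv])
E
```

```text
280 [(67.5, np.float64(24.0)), (88.5, np.float64(-16.0)), (105.5, np.float64(15.0)), (133.5, np.float64(-18.0)), (149.5, np.float64(13.0)), (174.5, np.float64(-28.0)), (190.5, np.float64(12.0)), (213.5, np.float64(-36.0)), (229.5, np.float64(12.0)), (239.5, np.float64(-35.0))]
310 [(71.5, np.float64(11.0)), (88.5, np.float64(-16.0)), (105.5, np.float64(14.0)), (133.5, np.float64(-18.0)), (149.5, np.float64(12.0)), (174.5, np.float64(-27.0)), (190.5, np.float64(12.0)), (213.5, np.float64(-37.0)), (229.5, np.float64(14.0)), (239.5, np.float64(-9.0))]
335 [(71.5, np.float64(27.0)), (89.5, np.float64(-14.0)), (105.5, np.float64(15.0)), (132.5, np.float64(-22.0)), (149.5, np.float64(15.0)), (174.5, np.float64(-29.0)), (190.5, np.float64(15.0)), (213.5, np.float64(-38.0)), (228.5, np.float64(14.0)), (238.5, np.float64(-5.0))]
L3 [[552.2, 111.0, 42.0], [690.9, 114.5, 42.0]]
   depth [[551.8, 111.3, 40.6], [691.2, 114.4, 39.9]]
L2 [[552.6, 59.3, 42.0], [693.7, 63.3, 42.0]]
   depth [[551.8, 59.0, 40.8], [693.8, 62.9, 39.2]]
L1 [[554.5, 8.1, 42.0], [695.8, 11.0, 42.0]]
   depth [[554.1, 8.1, 40.7], [695.8, 10.6, 40.7]]
L0 [[556.5, -44.2, 42.0], [697.6, -40.7, 42.0]]
   depth [[556.5, -43.7, 40.9], [696.6, -38.7, 44.5]]
fence top edge L [[688.3, 141.1, 63.0], [698.0, -60.5, 63.0]]
   depth [[690.7, 141.8, 55.7], [603.5, 65.4, 322.9]]
jaw face [[526.3, 130.6, 63.0], [530.9, -64.5, 63.0]]
   depth [[525.2, 131.4, 53.7], [529.7, -67.0, 58.1]]
post [[589.9, 157.2, 82.0]]
   depth [[589.7, 157.9, 80.5]]
hub [[491.0, 33.2, 110.0]]
   depth [[488.9, 31.9, 102.8]]
barends [[466.9, 41.1, 102.0], [518.7, 26.7, 102.0]]
   depth [[466.1, 41.7, 101.6], [517.8, 26.6, 100.5]]
teethL [[561.9, 91.8, 54.0], [563.3, 41.9, 54.0], [564.8, -8.4, 54.0]]
   depth [[561.5, 92.1, 52.5], [562.9, 42.1, 51.4], [564.4, -9.7, 48.9]]
```

View pics/w3crop.png

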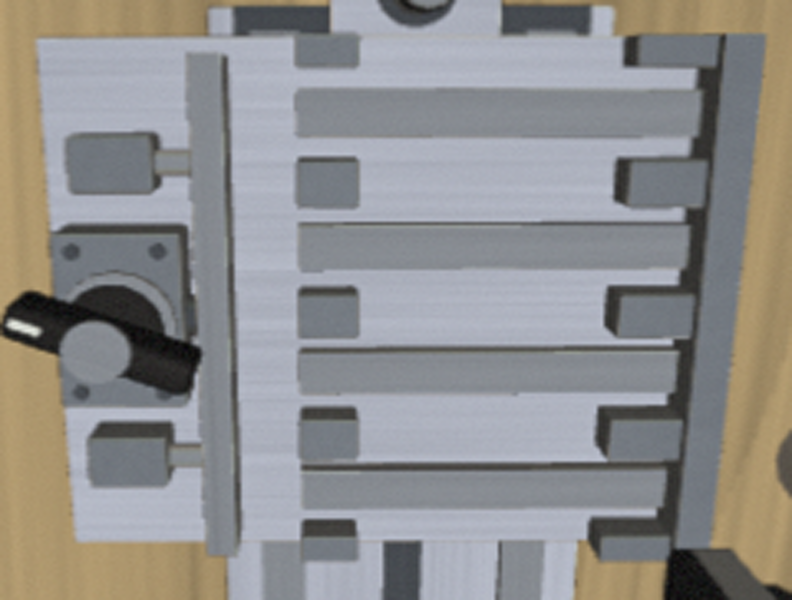

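Stage yaw comes out at about 0.031 rad, pocket2 at about (617,61) and pocket0 at about (620,-42). I'll use pockets 2 and 0, so the fingers have room. Next I go over the nearer mount.

```bash
python3 - <<'E'
from h import *
plan([(508,210,220,3.09)])
E
```

```text
t 8.1 p [561.8  54.5 306.3] q [ 0.6968  0.7173 -0.002   0.0041] J [-0.038  0.034  1.591 -0.008  1.513 -0.066] F [-0.4  0.2  0.7] op 85.4
(508, 210, 220, 3.09) -> [15.77 -4.95  8.48] [-0.004  0.009 -1.49 ]
```

Request:
carry_out(
  moves="15.8 -4.95 8.5 -0.004 0.009 -1.49 0; 15.8 -4.95 8.5 -0.004 0.009 -1.49 0; 15.8 -4.95 8.5 -0.004 0.009 -1.49 0; 15.8 -4.95 8.5 -0.004 0.009 -1.49 0; 15.8 -4.95 8.5 -0.004 0.009 -1.49 0; 15.8 -4.95 8.5 -0.004 0.009 -1.49 0; 15.8 -4.95 8.5 -0.004 0.009 -1.49 0; 15.8 -4.95 8.5 -0.004 0.009 -1.49 0; 15.8 -4.95 8.5 -0.004 0.009 -1.49 0; 15.8 -4.95 8.5 -0.004 0.009 -1.49 0; 15.8 -4.95 8.5 -0.004 0.009 -1.49 0; 15.8 -4.95 8.5 -0.004 0.009 -1.49 0",
)

```text
time_s: 9.3
position: [507.3, 210.6, 218.7]
orientation: [0.027, 1.0, -0.0, -0.001]
ft_force: [-0.3, 1.4, 0.3]
opening: 85.6
```

```bash
cat >> h.py <<'E'
def wood(f,z=16,box=(380,620,130,520),amin=150):
    hsv=cv2.cvtColor(f["img"],cv2.COLOR_BGR2HSV); h,w=hsv.shape[:2]
    m=((hsv[...,1]>95)&(hsv[...,0]<25)&(hsv[...,2]>40)).astype(np.uint8)
    m=cv2.morphologyEx(m,cv2.MORPH_CLOSE,np.ones((5,5)))
    n,l,s,c=cv2.connectedComponentsWithStats(m); out=[]
    for i in range(1,n):
        if s[i,4]<amin: continue
        vv,uu=np.nonzero(l==i); P=on_plane(f,np.c_[uu,vv],z)[:,:2]
        mm=P.mean(0); (cx,cy),(a,b),t=cv2.minAreaRect(P.astype(np.float32))
        e=np.linalg.svd(P-mm,full_matrices=False)[2][0]; an=np.arctan2(e[1],e[0]); an=(an+np.pi/2)%np.pi-np.pi/2
        if max(a,b)<200 and box[0]<cx<box[1] and box[2]<cy<box[3]: print("wood mean",mm.round(1),"rect",round(cx,1),round(cy,1),"size",round(a,1),round(b,1),"ang",round(an,3),"px",(c[i]).round(0),"edge",s[i,:4])
E
python3 - <<'E'
from h import *
ob()
f=cam("wrist"); save("w4",f["img"],1.5); wood(f)
E
```

```text
t 9.3 p [507.3 210.6 218.7] q [ 2.740e-02  9.996e-01 -3.000e-04 -1.000e-03] J [ 0.25   0.051  1.738 -0.     1.355 -1.266] F [-0.3  1.4  0.3] op 85.6
wood mean [489.1 440.6] rect 493.0 441.1 size 32.9 146.2 ang -0.09 px [484. 130.] edge [456  59  56 145]
wood mean [504.6 211.2] rect 508.6 211.0 size 23.5 145.1 ang -0.05 px [260. 156.] edge [248  88  24 140]
```

View pics/w4.png

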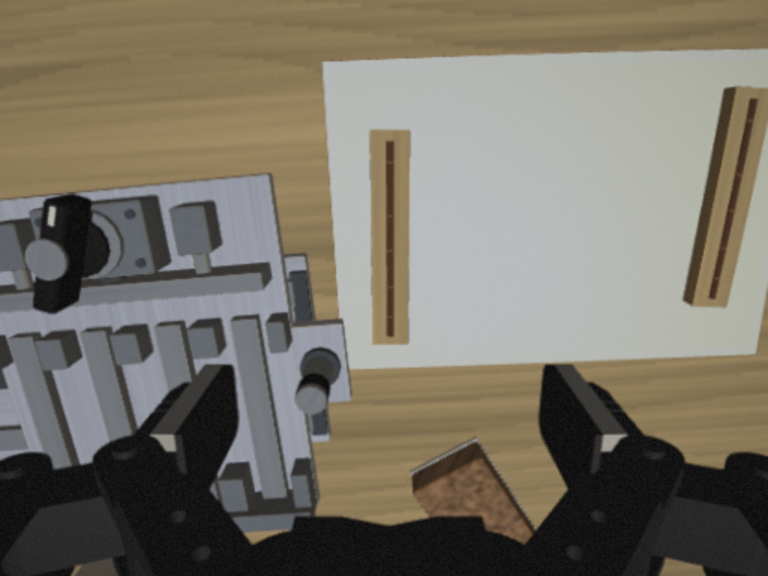

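The wrist view shows the nearer mount flat at (390,237) px, i.e. (508.6, 211.0) mm at -0.05 rad. The other is at (730,200) px, untouched. Now I'll grasp the nearer one.

Request:
carry_out(
  moves="-0.1 0 5 0 0 0 0; -0.1 0 10 0 0 0 0; -0.1 0 14 0 0 0 0; -0.1 0 17 0 0 0 0; -0.1 0 19 0 0 0 0; -0.1 0 20.5 0 0 0 0; -0.1 0 21.3 0 0 0 0; -0.1 0 21.3 0 0 0 0; -0.1 0 21.3 0 0 0 1; -0.1 0 21.3 0 0 0 1; -0.1 0 21.3 0 0 0 1; -0.1 0 21.3 0 0 0 1; -0.1 0 21.3 0 0 0 1; -0.1 0 21.3 0 0 0 1",
  grip_force=40,
)

```text
time_s: 10.75
position: [509.0, 210.5, 6.9]
orientation: [0.027, 1.0, -0.0, 0.0]
ft_force: [-0.4, -1.1, 6.2]
opening: 24.7
```

```bash
python3 - <<'E'
from h import *
f=cam("wrist"); save("w5",f["img"],1.0); 
plan([(508,211,160,3.15),(612,61,160,3.173),(612,61,46,3.173)])
E
```

```text
t 10.8 p [508.9 210.5   6.9] q [ 2.730e-02  9.996e-01 -1.000e-04  0.000e+00] J [ 0.249  0.321  1.87  -0.     0.951 -1.267] F [-1.3 -0.2  6.2] op 24.9
(508, 211, 160, 3.15) -> [  0.1    0.04 -15.31] [-0.     0.    -0.063]
(612, 61, 160, 3.173) -> [-11.11 -14.37 -15.31] [-0.     0.    -0.086]
(612, 61, 46, 3.173) -> [-11.11 -14.37  -3.91] [-0.     0.    -0.086]
```

View pics/w5.png

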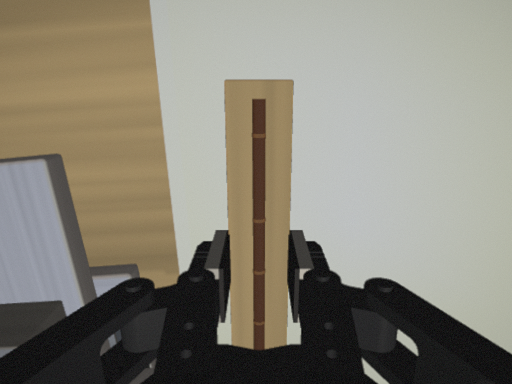

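Grasp holds at 24.8 mm, with the mount centred between the pads. Now I lift and carry it over pocket 2.

Request:
carry_out(
  moves="0 0 -2 0 0 0 1; 0 0 -5 0 0 0 1; 0 0 -9 0 0 0 1; 0 0 -13 0 0 0 1; 0 0 -15.3 0 0 0 1; -2 -3 -15.3 0 0 -0.02 1; -4 -6 -15.3 0 0 -0.04 1; -6 -9 -15.3 0 0 -0.06 1; -8 -11 -15.3 0 0 -0.086 1; -10 -13 -15.3 0 0 -0.086 1; -11.1 -14.4 -15.3 0 0 -0.086 1; -11.1 -14.4 -15.3 0 0 -0.086 1; -11.1 -14.4 -12 0 0 -0.086 1; -11.1 -14.4 -9 0 0 -0.086 1; -11.1 -14.4 -8 0 0 -0.086 1; -11.1 -14.4 -8 0 0 -0.086 1",
  grip_force=60,
)

```text
time_s: 12.4
position: [609.6, 61.6, 84.8]
orientation: [-0.016, 1.0, 0.0, -0.002]
ft_force: [-0.2, -0.2, -1.0]
opening: 24.2
```

```bash
python3 - <<'E'
from h import *
f=cam("wrist"); save("w6",f["img"],1.5); t=cam("side");cv2.imwrite("pics/s6.png",cv2.resize(t["img"][100:280,120:330],None,fx=3,fy=3,interpolation=cv2.INTER_CUBIC))
plan([(612,61,46.9,3.173)])
E
```

```text
t 12.5 p [612.4  61.3  88.1] q [-1.600e-02  9.999e-01 -0.000e+00  6.000e-04] J [-0.028  0.335  1.67  -0.     1.135 -1.631] F [-0.4 -0.4  0.3] op 23.7
(612, 61, 46.9, 3.173) -> [ 0.04 -0.03  4.12] [-0.     0.001  0.001]
```

View pics/w6.png

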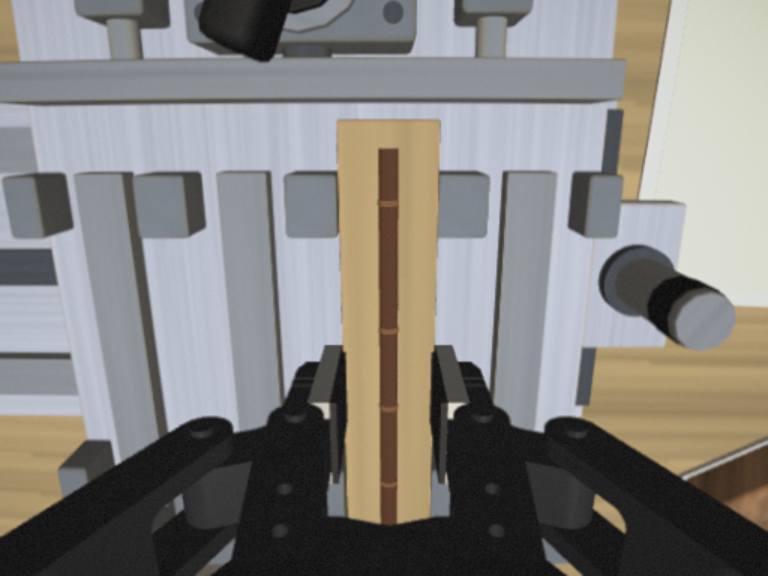

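View pics/s6.png

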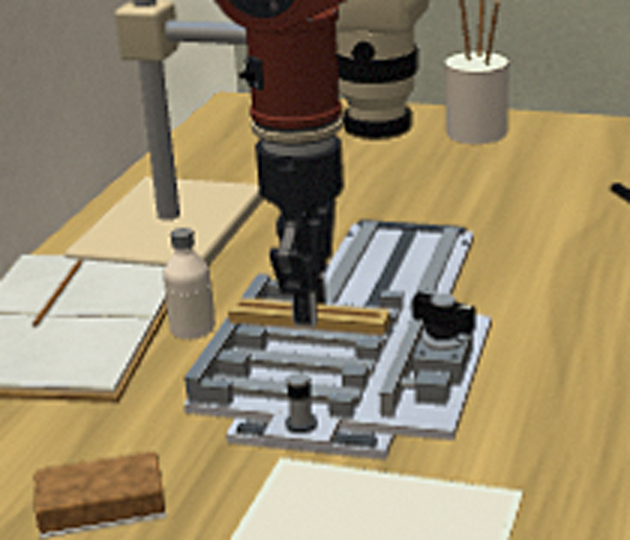

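```bash
python3 - <<'E'
from h import *
f=cam("wrist"); C=cloud(f)
print("end",on_plane(f,[(389/1.5,120/1.5)],97),C[86,260],"jaw face top",on_plane(f,[(389/1.5,97/1.5)],63),C[62,260],C[60,220])
print("tooth outer",on_plane(f,[(285/1.5,205/1.5),(488/1.5,205/1.5)],54))
ob()
E
```

```text
end [[538.06541336  58.85256704  97.        ]] [540.2027163   59.17759994  94.79535509] jaw face top [[530.66729155  58.66881484  63.        ]] [527.8323202   58.97153863  37.69639515] [528.42651643  39.32958634  51.95022682]
tooth outer [[566.26390331  24.22589322  54.        ]
 [564.0613634   93.64689376  54.        ]]
t 12.55 p [613.   61.1  88.8] q [-1.590e-02  9.999e-01 -1.000e-04  1.300e-03] J [-0.029  0.334  1.67  -0.     1.135 -1.631] F [-1.2 -0.4 -0. ] op 24.2
```

Request:
carry_out(
  moves="0.05 0 1 0 0 0 1; 0.05 0 2 0 0 0 1; 0.05 0 2.8 0 0 0 1; 0.05 0 3.4 0 0 0 1; 0.05 0 3.9 0 0 0 1; 0.05 0 4.2 0 0 0 1; 0.05 0 4.2 0 0 0 1; 0.05 0 4.2 0 0 0 1",
)

```text
time_s: 13.35
position: [612.7, 61.1, 47.0]
orientation: [-0.016, 1.0, -0.0, 0.001]
ft_force: [-2.4, -0.3, 3.5]
opening: 24.2
```

Request:
carry_out(
  moves="0 0 0 0 0 0 0.6; 0 0 0 0 0 0 0.4; 0 0 0 0 0 0 0.2; 0 0 0 0 0 0 0; 0 0 0 0 0 0 0; 0 0 0 0 0 0 0; 0 0 -3 0 0 0 0; 0 0 -7 0 0 0 0; 0 0 -12 0 0 0 0; 0 0 -15 0 0 0 0; 0 0 -15 0 0 0 0",
)

```text
time_s: 14.45
position: [615.9, 61.1, 204.0]
orientation: [-0.016, 1.0, -0.0, 0.007]
ft_force: [-0.3, 0.2, -0.7]
opening: 85.3
```

```bash
python3 - <<'E'
from h import *
f=cam("wrist"); save("w7",f["img"],1.5); 
plan([(560,300,220,3.1),(491.5,442.5,220,3.045)])
E
```

```text
t 14.5 p [614.3  61.1 200.6] q [-1.590e-02  9.999e-01 -2.000e-04  4.600e-03] J [-0.029  0.217  1.588 -0.     1.327 -1.631] F [ 0.4 -0.1 -0.6] op 85.4
(560, 300, 220, 3.1) -> [ 4.65 24.05 -2.  ] [-0.     0.009  0.073]
(491.5, 442.5, 220, 3.045) -> [11.04 38.51 -2.06] [-0.     0.009  0.128]
```

View pics/w7.png

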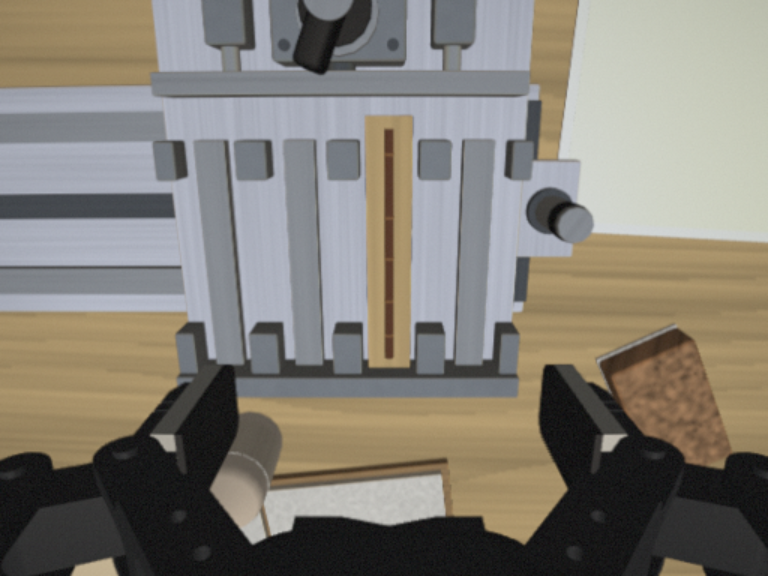

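The mount lies centred in pocket 2, between the teeth of both combs at (343,160)/(435,160) and (347,348)/(430,348). Next is the far mount.

Request:
carry_out(
  moves="11 38.5 -2 0 0.009 0.128 0; 11 38.5 -2 0 0.009 0.128 0; 11 38.5 -2 0 0.009 0.128 0; 11 38.5 -2 0 0.009 0.128 0; 11 38.5 -2 0 0.009 0.128 0; 11 38.5 -2 0 0.009 0.128 0; 11 38.5 -2 0 0.009 0.128 0; 11 38.5 -2 0 0.009 0.128 0; 11 38.5 -2 0 0.009 0.128 0; 11 38.5 -2 0 0.009 0.128 0; 11 38.5 -2 0 0.009 0.128 0; 11 38.5 -2 0 0.009 0.128 0",
)

```text
time_s: 15.7
position: [492.4, 440.8, 218.6]
orientation: [0.049, 0.999, -0.001, -0.0]
ft_force: [-0.0, -0.0, 0.4]
opening: 85.3
```

```bash
python3 - <<'E'
from h import *
o=ob()
f=cam("wrist"); save("w8",f["img"],1.5); wood(f)
E
```

```text
t 15.7 p [492.4 440.8 218.6] q [ 4.900e-02  9.988e-01 -6.000e-04 -3.000e-04] J [ 6.110e-01  3.140e-01  1.437e+00 -1.000e-03  1.391e+00 -8.620e-01] F [-0.  -0.   0.4] op 85.3
wood mean [488.3 445.8] rect 492.9 445.2 size 23.7 145.7 ang -0.093 px [264. 154.] edge [252  86  25 141]
```

View pics/w8.png

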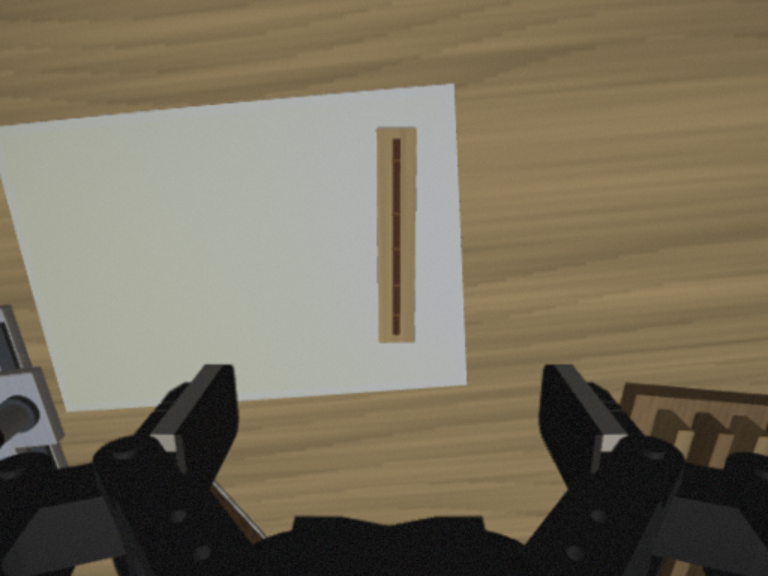

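Mount at (396,235) px, i.e. (492.9, 445.2) mm, 4.4 mm off the tool in y. Correcting for that and grasping.

Request:
carry_out(
  moves="-0.05 0.44 5 0 0 0 0; -0.05 0.44 10 0 0 0 0; -0.05 0.44 14 0 0 0 0; -0.05 0.44 17 0 0 0 0; -0.05 0.44 19 0 0 0 0; -0.05 0.44 20.4 0 0 0 0; -0.05 0.44 21.2 0 0 0 0; -0.05 0.44 21.2 0 0 0 0; -0.05 0.44 21.2 0 0 0 1; -0.05 0.44 21.2 0 0 0 1; -0.05 0.44 21.2 0 0 0 1; -0.05 0.44 21.2 0 0 0 1; -0.05 0.44 21.2 0 0 0 1; -0.05 0.44 21.2 0 0 0 1",
  grip_force=60,
)

```text
time_s: 17.15
position: [494.1, 445.6, 8.0]
orientation: [0.049, 0.999, 0.0, 0.001]
ft_force: [0.2, 0.4, 4.6]
opening: 24.0
```

```bash
python3 - <<'E'
from h import *
plan([(493,445,180,3.05),(614.5,-42.5,180,3.173),(614.5,-42.5,90,3.173)])
E
```

```text
t 17.15 p [494.1 445.6   8. ] q [4.900e-02 9.988e-01 2.000e-04 6.000e-04] J [ 0.616  0.545  1.553 -0.     1.042 -0.857] F [0.2 0.4 4.6] op 24.0
(493, 445, 180, 3.05) -> [  0.08  -0.06 -17.2 ] [ 0.     0.001 -0.006]
(614.5, -42.5, 180, 3.173) -> [-16.78 -47.39 -17.2 ] [ 0.     0.001 -0.129]
(614.5, -42.5, 90, 3.173) -> [-16.77 -47.39  -8.2 ] [ 0.     0.001 -0.129]
```

Request:
carry_out(
  moves="0 0 -2 0 0 0 1; 0 0 -5 0 0 0 1; 0 0 -9 0 0 0 1; 0 0 -13 0 0 0 1; 0 0 -16 0 0 0 1; -2 -6 -17.2 0 0 -0.02 1; -4 -10 -17.2 0 0 -0.04 1; -5 -14 -17.2 0 0 -0.06 1; -6 -18 -17.2 0 0 -0.08 1; -8 -22 -17.2 0 0 -0.1 1; -9 -26 -17.2 0 0 -0.129 1; -11 -30 -17.2 0 0 -0.129 1; -12 -34 -17.2 0 0 -0.129 1; -14 -38 -17.2 0 0 -0.129 1; -15 -42 -17.2 0 0 -0.129 1; -16 -45 -17.2 0 0 -0.129 1; -16.9 -47.4 -17.2 0 0 -0.129 1; -16.9 -47.4 -17.2 0 0 -0.129 1; -16.9 -47.4 -12 0 0 -0.129 1; -16.9 -47.4 -8.2 0 0 -0.129 1",
)

```text
time_s: 19.15
position: [616.0, -42.4, 89.3]
orientation: [-0.015, 1.0, 0.0, 0.001]
ft_force: [-0.4, -0.5, -1.3]
opening: 23.9
```

Request:
carry_out(
  moves="0 0 0 0 0 0 1; 0 0 0 0 0 0 1",
)

```text
time_s: 19.35
position: [615.1, -41.6, 88.7]
orientation: [-0.016, 1.0, 0.001, 0.0]
ft_force: [0.3, -0.4, -0.4]
opening: 24.0
```

```bash
python3 - <<'E'
from h import *
f=cam("wrist"); save("w9",f["img"],1.5); plan([(616,-42.5,47.5,3.173)])
E
```

```text
t 19.4 p [616.9 -42.   90.8] q [-0.0156  0.9999  0.      0.0022] J [-1.960e-01  3.350e-01  1.664e+00  1.000e-03  1.138e+00 -1.798e+00] F [-0.2  0.2 -0.4] op 23.8
(616, -42.5, 47.5, 3.173) -> [ 0.11 -0.05  4.33] [ 0.     0.004 -0.   ]
```

View pics/w9.png

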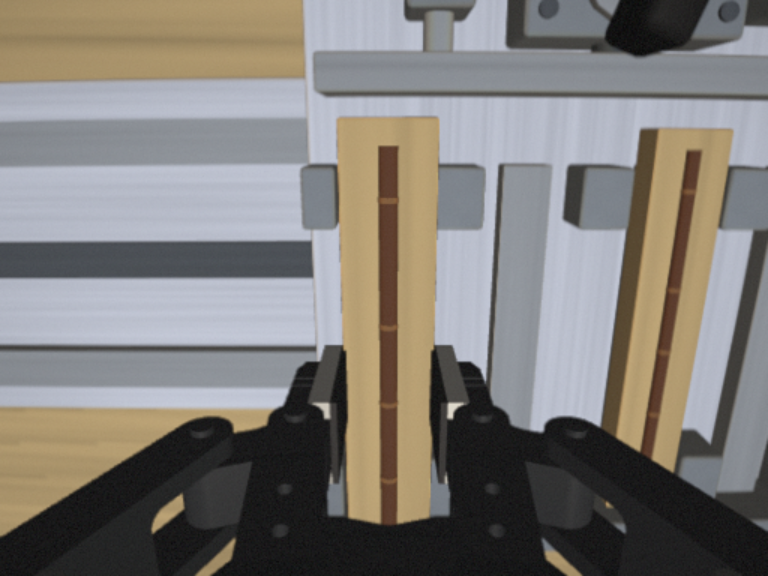

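Request:
carry_out(
  moves="0.1 -0.1 1 0 0 0 1; 0.1 -0.1 2 0 0 0 1; 0.1 -0.1 2.8 0 0 0 1; 0.1 -0.1 3.4 0 0 0 1; 0.1 -0.1 3.9 0 0.002 0 1; 0.1 -0.1 4.3 0 0.002 0 1; 0.1 -0.1 4.35 0 0.002 0 1; 0.1 -0.1 4.35 0 0.002 0 1",
)

```text
time_s: 20.2
position: [616.1, -43.1, 48.0]
orientation: [-0.016, 1.0, 0.0, 0.001]
ft_force: [-2.3, 0.9, 4.1]
opening: 24.0
```

Request:
carry_out(
  moves="0 0 0 0 0 0 0.6; 0 0 0 0 0 0 0.4; 0 0 0 0 0 0 0.2; 0 0 0 0 0 0 0; 0 0 0 0 0 0 0; 0 0 0 0 0 0 0; 0 0 -3 0 0 0 0; 0 0 -7 0 0 0 0; 0 4 -12 0 0 0 0; 2 7 -17 0 0 0 0; 4 7.7 -20 0 0 0 0; 4 7.7 -22 0 0 0 0; 4 7.7 -22 0 0 0 0; 4 7.7 -22 0 0 0 0",
)

```text
time_s: 21.6
position: [573.7, 32.7, 268.8]
orientation: [-0.016, 1.0, -0.0, 0.002]
ft_force: [-0.0, -1.3, 0.1]
opening: 85.6
```

```bash
python3 - <<'E'
from h import *
ob()
f=cam("wrist"); save("w10",f["img"],1.5); wood(f,56,(500,720,-100,150)); np.save("w10.npy",f,allow_pickle=True)
E
```

```text
t 21.6 p [573.7  32.7 268.8] q [-1.580e-02  9.999e-01 -1.000e-04  2.000e-03] J [-0.08   0.074  1.619  0.     1.444 -1.683] F [-0.  -1.3  0.1] op 85.6
wood mean [610.2 -41.7] rect 614.1 -42.1 size 147.4 25.7 ang 0.027 px [189. 187.] edge [173 123  31 131]
wood mean [606.2  60.1] rect 612.0 59.8 size 147.3 25.1 ang 0.034 px [283. 186.] edge [271 124  26 131]
```

View pics/w10.png

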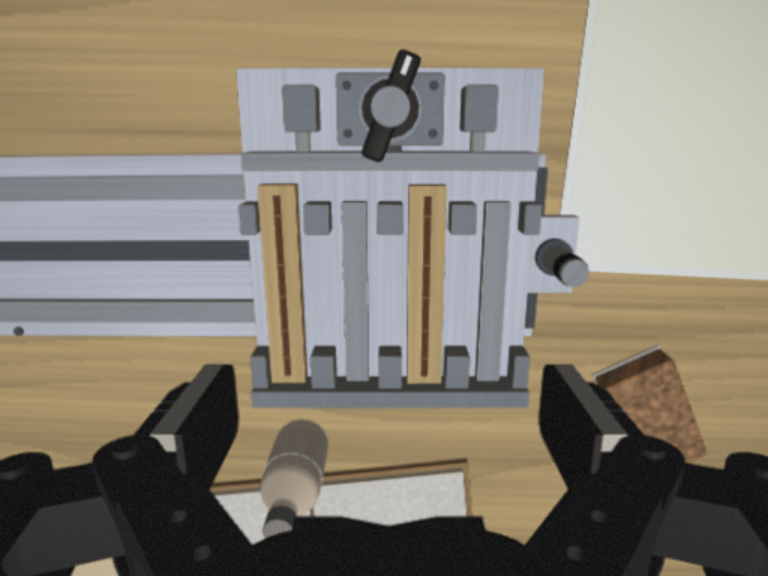

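Both mounts are seated, at (280,285) and (426,285) px, between the comb teeth at each end. The knob bar runs from (405,52) to (374,158), with its white mark at the robot-side end. Now the exact knob pose.

```bash
python3 - <<'E'
from h import *
f=np.load("w10.npy",allow_pickle=True).item(); C=cloud(f)
cv2.imwrite("pics/knob10.png",cv2.resize(f["img"][25:115,210:310],None,fx=6,fy=6,interpolation=cv2.INTER_CUBIC))
m=(C[...,2]>88)&(C[...,2]<115)&(C[...,0]<560)&(C[...,0]>430)&(abs(C[...,1]-35)<60)
P=C[m]; e=np.linalg.svd(P[:,:2]-P[:,:2].mean(0),full_matrices=False)[2][0]
print(len(P),P.mean(0),P[:,2].max(),cv2.minAreaRect(P[:,:2].astype(np.float32)),np.arctan2(e[1],e[0]))
q=lambda a:np.array(a)/1.5
print(on_plane(f,q([(405,54),(374,156),(390,106)]),102))
E
```

```text
1363 [488.66746284  30.8467605  101.63504921] 105.6566001163215 ((489.2781677246094, 30.622798919677734), (21.49121856689453, 63.62190246582031), 72.07382202148438) -0.34923503099310604
[[461.04298864  38.28808975 102.        ]
 [517.19611318  22.3926605  102.        ]
 [489.01161695  30.8375601  102.        ]]
```

View pics/knob10.png

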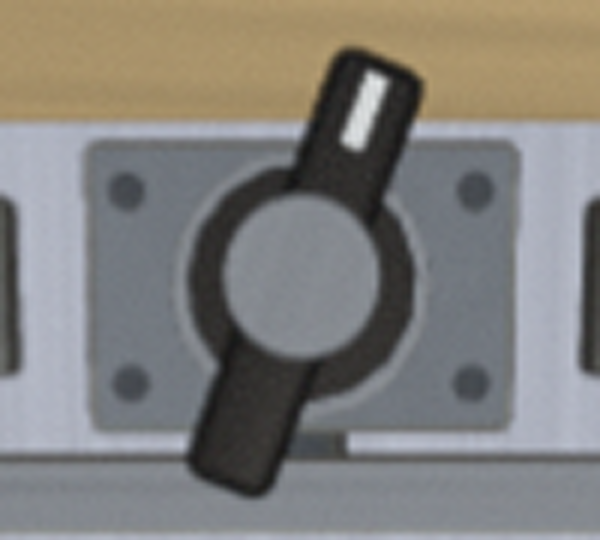

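```bash
python3 - <<'E'
from h import *
f=np.load("w10.npy",allow_pickle=True).item(); C=cloud(f)
for v,u in [(71,260),(70,258),(72,262),(66,262),(76,257),(44,268),(50,266),(95,252),(100,251),(71,272),(62,250)]: print((v,u),C[v-1:v+2,u-1:u+2].reshape(-1,3).mean(0).round(1),f["img"][v,u])
s=cam("side"); P=project(s,[[489,31,90]])[0]; print(P); u,v=P.astype(int)
cv2.imwrite("pics/s10.png",cv2.resize(s["img"][v-30:v+30,u-40:u+40],None,fx=9,fy=9,interpolation=cv2.INTER_CUBIC))
E
```

```text
(71, 260) [490.7  30.7 137.1] [144 138 134]
(70, 258) [488.6  29.1 103.2] [139 133 128]
(72, 262) [491.4  32.4 136.8] [145 139 135]
(66, 262) [485.2  32.4 103.1] [139 133 130]
(76, 257) [493.5  28.4 103.1] [142 136 133]
(44, 268) [467.3  36.9 101.4] [151 152 149]
(50, 266) [475.3  34.7 135.8] [44 47 45]
(95, 252) [509.5  24.5 100.8] [48 51 54]
(100, 251) [513.8  23.7 100.7] [55 56 58]
(71, 272) [488.6  41.4  93.7] [144 138 133]
(62, 250) [481.2  21.6  84.9] [107 103 101]
[267.51372778 203.32107665]
```

View pics/s10.png

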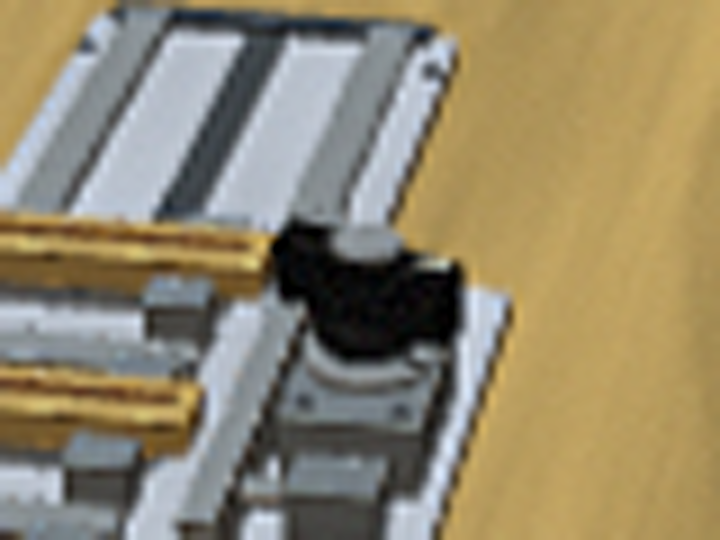

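```bash
python3 - <<'E'
from h import *
f=np.load("w10.npy",allow_pickle=True).item(); C=cloud(f)
print("y:",C[70,236:284,1].round(0).tolist()); print("z:",C[70,236:284,2].round(0).tolist())
print("x col268:",C[36:110,268,0].round(0)[::2].tolist()); print(C[36:110,268,2].round(0)[::2].tolist())
E
```

```text
y: [30.0, 9.0, 9.0, 11.0, 12.0, 13.0, 14.0, 15.0, 16.0, 17.0, 18.0, 20.0, 21.0, 21.0, 22.0, 23.0, 24.0, 25.0, 26.0, 27.0, 27.0, 28.0, 29.0, 30.0, 31.0, 32.0, 33.0, 33.0, 34.0, 35.0, 36.0, 37.0, 38.0, 38.0, 39.0, 40.0, 41.0, 43.0, 44.0, 45.0, 46.0, 47.0, 48.0, 49.0, 50.0, 51.0, 52.0, 53.0]
z: [410.0, 59.0, 59.0, 64.0, 64.0, 74.0, 74.0, 75.0, 75.0, 75.0, 75.0, 102.0, 102.0, 103.0, 102.0, 102.0, 103.0, 103.0, 104.0, 103.0, 103.0, 103.0, 102.0, 103.0, 103.0, 104.0, 103.0, 104.0, 103.0, 103.0, 104.0, 103.0, 102.0, 103.0, 102.0, 102.0, 103.0, 77.0, 75.0, 75.0, 76.0, 77.0, 74.0, 64.0, 64.0, 63.0, 59.0, 59.0]
x col268: [461.0, 463.0, 464.0, 466.0, 467.0, 469.0, 471.0, 472.0, 474.0, 475.0, 477.0, 478.0, 480.0, 482.0, 484.0, 485.0, 487.0, 488.0, 490.0, 492.0, 493.0, 495.0, 496.0, 498.0, 500.0, 501.0, 503.0, 505.0, 507.0, 509.0, 511.0, 501.0, 516.0, 517.0, 519.0, 521.0, 523.0]
[102.0, 101.0, 102.0, 103.0, 102.0, 101.0, 102.0, 100.0, 101.0, 102.0, 101.0, 101.0, 102.0, 103.0, 105.0, 103.0, 103.0, 102.0, 102.0, 102.0, 105.0, 103.0, 103.0, 76.0, 76.0, 76.0, 75.0, 65.0, 65.0, 59.0, 59.0, 410.0, 32.0, 59.0, 60.0, 58.0, 59.0]
```

```bash
python3 - <<'E'
import cv2
a=cv2.imread("pics/w4.png")[180:320,0:170]; b=cv2.imread("pics/w3.png")[220:310,230:345]
a=cv2.resize(a,(500,412),interpolation=cv2.INTER_CUBIC); b=cv2.resize(b,(300,235),interpolation=cv2.INTER_CUBIC)
b=cv2.copyMakeBorder(b,0,412-235,0,0,cv2.BORDER_CONSTANT); cv2.imwrite("pics/kk.png",cv2.hconcat([a,b]))
E
```

```text
(no output)
```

View pics/kk.png

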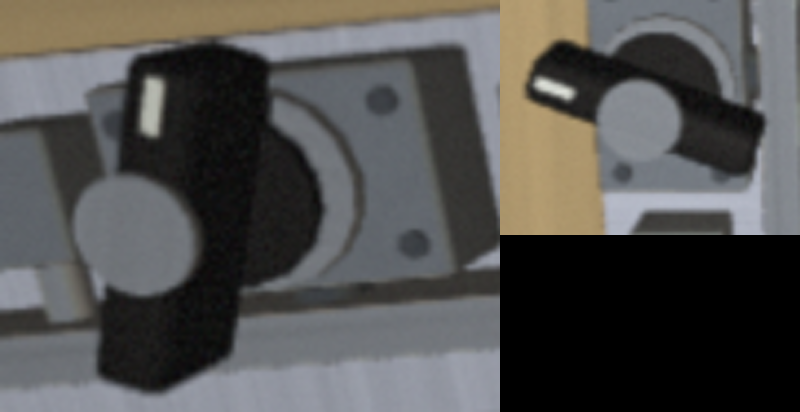

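```bash
python3 - <<'E'
from h import *
plan([(489.2,30.9,150,2.82),(489.2,30.9,80,2.82)]); print(np.round(r.get_obs()["ft_torque"],3))
E
```

```text
t 21.7 p [572.6  32.5 266.2] q [-1.550e-02  9.999e-01  1.000e-04 -3.000e-04] J [-0.081  0.077  1.621  0.     1.444 -1.683] F [-0.8 -0.5  0.1] op 85.2
(489.2, 30.9, 150, 2.82) -> [ 8.34  0.1  11.63] [ 0.    -0.001  0.353]
(489.2, 30.9, 80, 2.82) -> [ 8.34  0.1  18.63] [ 0.    -0.001  0.353]
[-0.093  0.055 -0.006]
```

Request:
carry_out(
  moves="8.35 0.1 5 0 0 0.353 0; 8.35 0.1 8 0 0 0.353 0; 8.35 0.1 11 0 0 0.353 0; 8.35 0.1 12 0 0 0.353 0; 8.35 0.1 14 0 0 0.353 0; 8.35 0.1 16 0 0 0.353 0; 8.35 0.1 17.5 0 0 0.353 0; 8.35 0.1 18.6 0 0 0.353 0; 8.35 0.1 18.6 0 0 0.353 0.5; 8.35 0.1 18.6 0 0 0.353 0.7; 8.35 0.1 18.6 0 0 0.353 1; 8.35 0.1 18.6 0 0 0.353 1; 8.35 0.1 18.6 0 0 0.353 1; 8.35 0.1 18.6 0 0 0.353 1",
  grip_force=40,
)

```text
time_s: 23.1
position: [489.7, 31.0, 81.1]
orientation: [0.16, 0.987, 0.0, 0.0]
ft_force: [-1.1, 1.5, 4.1]
opening: 13.1
```

```bash
python3 - <<'E'
from h import *
ob(); print(np.round(r.get_obs()["ft_torque"],3))
f=cam("wrist"); save("w11",f["img"],1)
E
```

```text
t 23.1 p [489.7  31.   81.1] q [1.603e-01 9.871e-01 2.000e-04 4.000e-04] J [-0.098  0.066  2.001  0.     1.074 -1.347] F [-1.1  1.5  4.1] op 13.1
[ 0.15   0.125 -0.037]
```

View pics/w11.png

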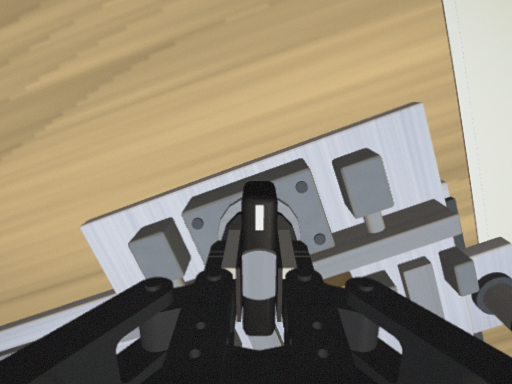

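The fingers hold the knob's bar (13.1 mm open, mark at (260,215)). Now turning it clockwise (+rz about the downward tool axis) in strokes, reading the torque after each.

Request:
carry_out(
  moves="0 0 0 0 0 0.1 1; 0 0 0 0 0 0.2 1; 0 0 0 0 0 0.3 1; 0 0 0 0 0 0.4 1; 0 0 0 0 0 0.5 1; 0 0 0 0 0 0.6 1",
)

```text
time_s: 23.75
position: [489.8, 31.2, 81.2]
orientation: [0.447, 0.895, 0.001, 0.001]
ft_force: [1.0, 1.9, 0.2]
opening: 13.2
```

```bash
cat > tq.py <<'E'
from h import *
o=ob(); q=o["orientation"]; print("yaw",round(2*np.arctan2(q[1],q[0]),3),"ftT",np.round(o["ft_torque"],3),"Jt",np.round(o["joint_torque"],2)[5])
E
python3 tq.py
```

```text
t 23.75 p [489.8  31.2  81.2] q [4.466e-01 8.947e-01 6.000e-04 5.000e-04] J [-9.800e-02  6.600e-02  2.001e+00  1.000e-03  1.074e+00 -7.430e-01] F [1.  1.9 0.2] op 13.2
yaw 2.216 ftT [ 0.282 -0.086  0.022] Jt -1.27
```

Request:
carry_out(
  moves="0 0 0 0 0 0.1 1; 0 0 0 0 0 0.2 1; 0 0 0 0 0 0.3 1; 0 0 0 0 0 0.4 1; 0 0 0 0 0 0.5 1; 0 0 0 0 0 0.6 1",
)

```text
time_s: 24.35
position: [490.1, 31.4, 81.2]
orientation: [0.693, 0.721, 0.001, 0.0]
ft_force: [1.7, 1.8, -0.6]
opening: 13.1
```

```bash
python3 tq.py; python3 - <<'E'
from h import *
f=cam("wrist"); save("w12",f["img"],1)
E
```

```text
t 24.35 p [490.1  31.4  81.2] q [6.925e-01 7.214e-01 1.100e-03 5.000e-04] J [-9.800e-02  6.600e-02  2.001e+00  1.000e-03  1.073e+00 -1.390e-01] F [ 1.7  1.8 -0.6] op 13.1
yaw 1.612 ftT [ 0.203 -0.222  0.021] Jt -1.27
```

View pics/w12.png

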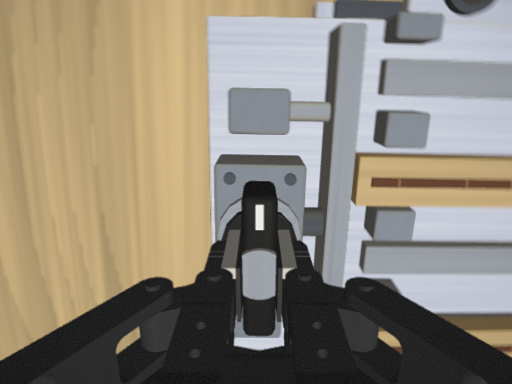

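The jaw bar at u≈345 has moved and is nearly on the mount's end at u≈357. Torque is still at the drive level, so I continue.

Request:
carry_out(
  moves="0 0 0 0 0 0.1 1; 0 0 0 0 0 0.2 1; 0 0 0 0 0 0.3 1; 0 0 0 0 0 0.4 1",
)

```text
time_s: 24.8
position: [490.3, 31.4, 81.2]
orientation: [0.824, 0.567, 0.001, 0.0]
ft_force: [1.5, 0.4, -0.3]
opening: 13.1
```

```bash
python3 tq.py
```

```text
t 24.8 p [490.3  31.4  81.2] q [8.239e-01 5.667e-01 1.300e-03 4.000e-04] J [-9.700e-02  6.600e-02  2.001e+00  1.000e-03  1.072e+00  2.680e-01] F [ 1.5  0.4 -0.3] op 13.1
yaw 1.205 ftT [ 0.108 -0.183  0.025] Jt -1.27
```

Request:
carry_out(
  moves="0 0 0 0 0 0.1 1; 0 0 0 0 0 0.2 1; 0 0 0 0 0 0.3 1",
)

```text
time_s: 25.1
position: [490.4, 31.3, 81.2]
orientation: [0.9, 0.436, 0.002, 0.0]
ft_force: [1.5, 0.2, -1.4]
opening: 13.5
```

```bash
python3 tq.py; python3 - <<'E'
from h import *
f=cam("wrist"); save("w13",f["img"],1)
E
```

```text
t 25.1 p [490.4  31.3  81.2] q [8.998e-01 4.363e-01 1.600e-03 4.000e-04] J [-9.700e-02  6.600e-02  2.001e+00  1.000e-03  1.072e+00  5.700e-01] F [ 1.5  0.2 -1.4] op 13.5
yaw 0.903 ftT [ 0.042 -0.151  0.036] Jt -1.27
```

View pics/w13.png

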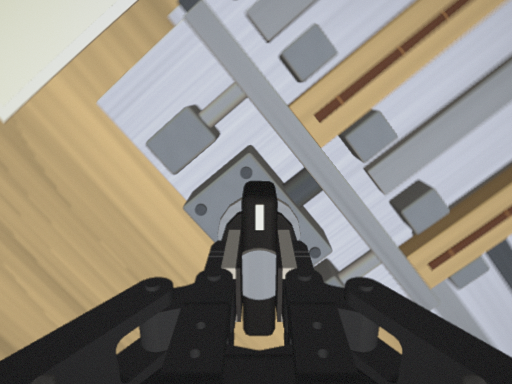

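Jaw now in contact with both mounts' ends. Smaller steps.

Request:
carry_out(
  moves="0 0 0 0 0 0.1 1; 0 0 0 0 0 0.2 1",
)

```text
time_s: 25.35
position: [490.5, 31.3, 81.2]
orientation: [0.94, 0.342, 0.002, 0.0]
ft_force: [0.9, 0.6, -0.7]
opening: 12.8
```

```bash
python3 tq.py
```

```text
t 25.35 p [490.5  31.3  81.2] q [9.398e-01 3.418e-01 1.700e-03 4.000e-04] J [-9.800e-02  6.600e-02  2.001e+00  1.000e-03  1.071e+00  7.750e-01] F [ 0.9  0.6 -0.7] op 12.8
yaw 0.698 ftT [-0.012 -0.096  0.047] Jt -1.26
```

Request:
carry_out(
  moves="0 0 0 0 0 0.1 1; 0 0 0 0 0 0.2 1",
)

```text
time_s: 25.55
position: [490.5, 31.2, 81.2]
orientation: [0.969, 0.246, 0.002, 0.0]
ft_force: [1.0, 0.7, 0.1]
opening: 13.5
```

```bash
python3 tq.py;  python3 - <<'E'
from h import *
f=cam("wrist"); save("w14",f["img"],1)
E
```

```text
t 25.55 p [490.5  31.2  81.2] q [9.692e-01 2.461e-01 1.800e-03 3.000e-04] J [-9.800e-02  6.600e-02  2.001e+00  1.000e-03  1.071e+00  9.760e-01] F [1.  0.7 0.1] op 13.5
yaw 0.497 ftT [ 0.022 -0.13   0.063] Jt -1.26
```

View pics/w14.png

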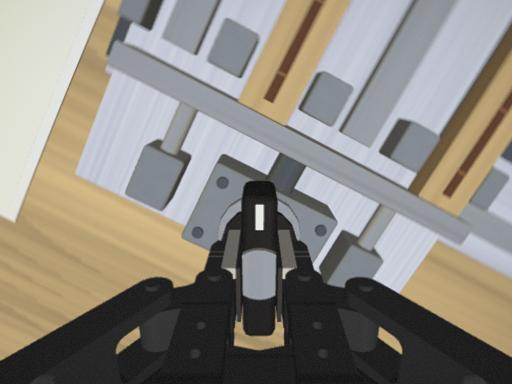

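Request:
carry_out(
  moves="0 0 0 0 0 0.1 1; 0 0 0 0 0 0.2 1",
)

```text
time_s: 25.8
position: [490.6, 31.1, 81.2]
orientation: [0.989, 0.146, 0.002, 0.0]
ft_force: [0.5, -0.1, -1.0]
opening: 13.0
```

```bash
python3 tq.py
```

```text
t 25.8 p [490.6  31.1  81.2] q [9.893e-01 1.461e-01 1.900e-03 2.000e-04] J [-9.800e-02  6.600e-02  2.001e+00  1.000e-03  1.071e+00  1.180e+00] F [ 0.5 -0.1 -1. ] op 13.0
yaw 0.293 ftT [-0.07  -0.077  0.048] Jt -1.27
```

Request:
carry_out(
  moves="0 0 0 0 0 0.1 1; 0 0 0 0 0 0.2 1",
)

```text
time_s: 26.0
position: [490.6, 31.0, 81.2]
orientation: [0.999, 0.047, 0.002, 0.0]
ft_force: [0.5, -0.1, 0.5]
opening: 13.4
```

```bash
python3 tq.py;  python3 - <<'E'
from h import *
f=cam("wrist"); save("w15",f["img"],1)
E
```

```text
t 26.0 p [490.6  31.   81.2] q [9.989e-01 4.720e-02 2.000e-03 1.000e-04] J [-0.098  0.066  2.001  0.     1.071  1.378] F [ 0.5 -0.1  0.5] op 13.4
yaw 0.095 ftT [ 0.011 -0.103  0.185] Jt -1.16
```

View pics/w15.png

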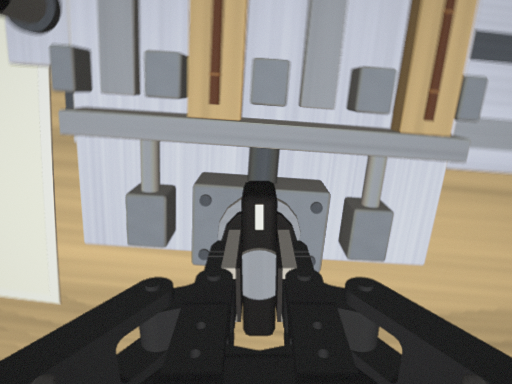

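Torque rose to 0.185 N m, and the joint torque moved with it: the jaw is tight on both mounts. One last 0.4 rad to slip the clutch, well under a quarter turn.

Request:
carry_out(
  moves="0 0 0 0 0 0.1 1; 0 0 0 0 0 0.2 1; 0 0 0 0 0 0.3 1; 0 0 0 0 0 0.4 1; 0 0 0 0 0 0.4 1",
)

```text
time_s: 26.55
position: [490.6, 30.8, 81.2]
orientation: [0.988, -0.153, 0.002, -0.0]
ft_force: [0.6, -1.0, 0.4]
opening: 12.8
```

```bash
python3 tq.py;  python3 - <<'E'
from h import *
f=cam("wrist"); save("w16",f["img"],1)
E
```

```text
t 26.55 p [490.6  30.8  81.2] q [ 9.883e-01 -1.527e-01  2.000e-03 -1.000e-04] J [-0.098  0.066  2.001 -0.     1.071  1.78 ] F [ 0.6 -1.   0.4] op 12.8
yaw -0.307 ftT [-0.069 -0.07   0.041] Jt 1.0
```

View pics/w16.png

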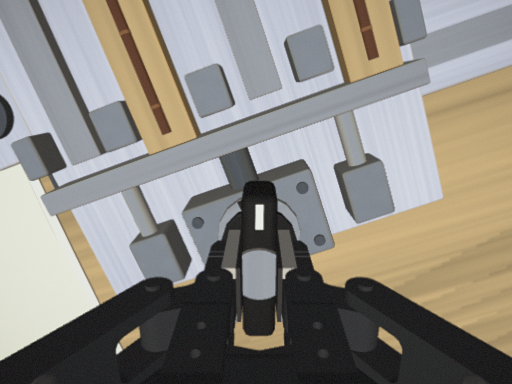

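The torque relaxed during the hold row, so I check with a small moving step.

Request:
carry_out(
  moves="0 0 0 0 0 0.06 1; 0 0 0 0 0 0.12 1",
)

```text
time_s: 26.8
position: [490.6, 30.8, 81.2]
orientation: [0.978, -0.209, 0.002, -0.0]
ft_force: [0.7, -0.7, -0.1]
opening: 13.0
```

```bash
python3 tq.py
```

```text
t 26.8 p [490.6  30.8  81.2] q [ 9.779e-01 -2.089e-01  2.000e-03 -2.000e-04] J [-0.098  0.066  2.001 -0.     1.071  1.894] F [ 0.7 -0.7 -0.1] op 13.0
yaw -0.421 ftT [-0.071  0.021  0.168] Jt -0.72
```

While moving, torque is 0.168 N m, the clutch's slip level. Total slip is about 0.4–0.65 rad, so I stop here, release, lift and look.

Request:
carry_out(
  moves="0 0 0 0 0 0 0.5; 0 0 0 0 0 0 0; 0 0 0 0 0 0 0; 0 0 0 0 0 0 0; 0 0 0 0 0 0 0; 0 0 -4 0 0 0 0; 0 0 -8 0 0 -0.1 0; 0 0 -12 0 0 -0.2 0; 0 0 -16 0 0 -0.3 0; 4 2 -20 0 0 -0.42 0; 6 4 -22 0 0 -0.45 0; 6 4 -22 0 0 -0.45 0; 6 4 -22 0 0 -0.45 0",
)

```text
time_s: 28.1
position: [528.3, -30.6, 301.5]
orientation: [1.0, 0.014, 0.002, 0.0]
ft_force: [-0.2, 0.1, -0.3]
opening: 85.3
```

```bash
python3 - <<'E'
from h import *
ob()
f=cam("wrist"); save("w17",f["img"],1.5); wood(f,56,(500,720,-100,150)); np.save("w17.npy",f,allow_pickle=True)
E
```

```text
t 28.1 p [528.3 -30.6 301.5] q [9.999e-01 1.380e-02 2.200e-03 2.000e-04] J [-2.070e-01 -5.200e-02  1.686e+00  1.000e-03  1.503e+00  1.336e+00] F [-0.2  0.1 -0.3] op 85.3
wood mean [617.7  59. ] rect 614.2 59.2 size 140.5 26.0 ang 0.033 px [177.  67.] edge [162   0  31 137]
wood mean [620.4 -43.3] rect 617.3 -43.7 size 139.0 22.9 ang 0.032 px [272.  66.] edge [262   0  23 136]
```

View pics/w17.png

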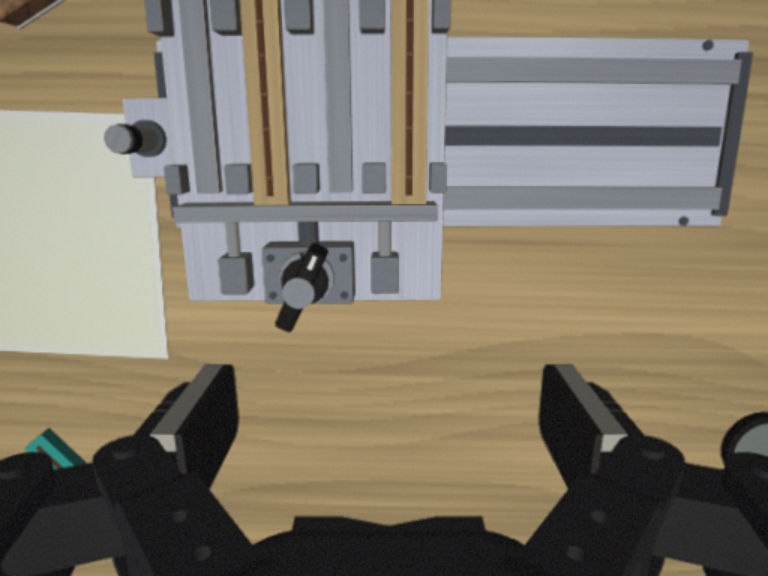

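The jaw bar touches both mounts' ends, at (270,205) and (409,205). Now I take the view that also shows the fence and the post, on the way to the post.

```bash
python3 - <<'E'
from h import *
plan([(580,80,300,1.605)])
E
```

```text
t 28.15 p [527.5 -29.8 300.3] q [ 9.999e-01  1.420e-02  1.200e-03 -1.000e-04] J [-2.060e-01 -5.200e-02  1.688e+00  1.000e-03  1.504e+00  1.336e+00] F [-0.8  0.8 -0.2] op 85.9
(580, 80, 300, 1.605) -> [  5.56 -10.83   0.05] [ 0.002 -0.002 -1.577]
```

Request:
carry_out(
  moves="5.6 -10.8 0 0 0 -1.577 0; 5.6 -10.8 0 0 0 -1.577 0; 5.6 -10.8 0 0 0 -1.577 0; 5.6 -10.8 0 0 0 -1.577 0; 5.6 -10.8 0 0 0 -1.577 0; 5.6 -10.8 0 0 0 -1.577 0; 5.6 -10.8 0 0 0 -1.577 0; 5.6 -10.8 0 0 0 -1.577 0; 5.6 -10.8 0 0 0 -1.577 0; 5.6 -10.8 0 0 0 -1.577 0; 5.6 -10.8 0 0 0 -1.577 0; 5.6 -10.8 0 0 0 -1.577 0; 5.6 -10.8 0 0 0 -1.577 0",
)

```text
time_s: 29.45
position: [579.4, 80.5, 299.2]
orientation: [0.695, 0.719, 0.0, -0.0]
ft_force: [-0.2, -0.1, 0.1]
opening: 85.3
```

```bash
python3 - <<'E'
from h import *
ob()
f=cam("wrist"); save("w18",f["img"],1.5); wood(f,56,(500,720,-100,150)); np.save("w18.npy",f,allow_pickle=True)
C=cloud(f); m=(C[...,2]>70)&(C[...,2]<90)&(C[...,1]>130)&(C[...,1]<190)&(C[...,0]>560)&(C[...,0]<625)
print("post depth",C[m].mean(0),len(C[m]))
E
```

```text
t 29.45 p [579.4  80.5 299.2] q [ 6.952e-01  7.188e-01  2.000e-04 -2.000e-04] J [ 0.003  0.089  1.547  0.     1.506 -0.03 ] F [-0.2 -0.1  0.1] op 85.3
wood mean [618.5  62.7] rect 618.7 62.0 size 147.8 27.3 ang 0.027 px [293. 168.] edge [229 157 129  24]
wood mean [620.  -39.4] rect 621.3 -40.1 size 147.7 30.1 ang 0.024 px [289. 249.] edge [230 238 121  23]
post depth [590.02069613 158.11343382  80.56989186] 336
```

View pics/w18.png

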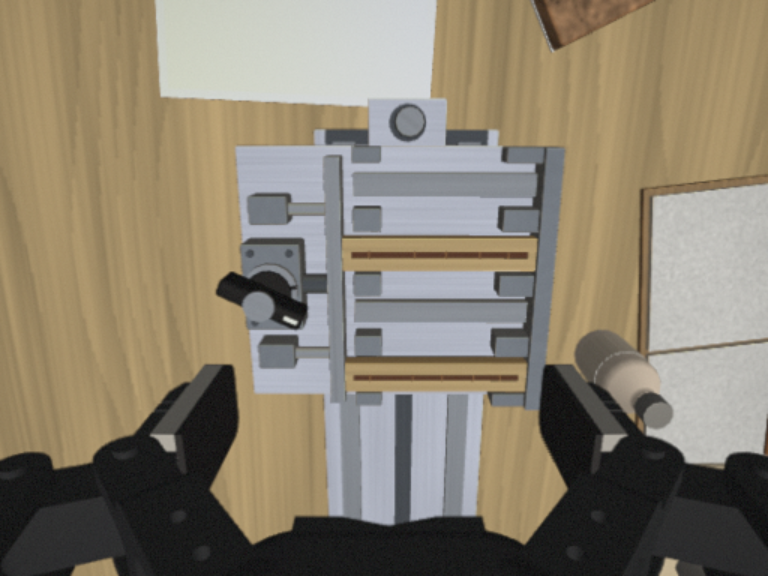

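Both mounts lie flush between the jaw (u≈335) and the fence (u≈540), flat in pockets 2 and 0. The post is at (408,122) px, i.e. (590,158) mm. Now gripping the post.

```bash
python3 - <<'E'
from h import *
plan([(591,158.5,120,1.605),(591,158.5,48,1.605)])
E
```

```text
t 29.5 p [579.6  80.3 299.5] q [6.952e-01 7.188e-01 3.000e-04 1.000e-04] J [ 0.003  0.089  1.547  0.     1.506 -0.031] F [-0.2  0.1  0.4] op 85.6
(591, 158.5, 120, 1.605) -> [ 7.77  1.39 17.95] [ 0.001 -0.    -0.001]
(591, 158.5, 48, 1.605) -> [ 7.76  1.38 25.15] [ 0.001 -0.    -0.001]
```

Request:
carry_out(
  moves="7.8 1.4 5 0 0 0 0; 7.8 1.4 10 0 0 0 0; 7.8 1.4 14 0 0 0 0; 7.8 1.4 17 0 0 0 0; 7.8 1.4 19 0 0 0 0; 7.8 1.4 21 0 0 0 0; 7.8 1.4 23 0 0 0 0; 7.8 1.4 24.5 0 0 0 0; 7.8 1.4 25.1 0 0 0 0; 7.8 1.4 25.1 0 0 0 0.5; 7.8 1.4 25.1 0 0 0 1; 7.8 1.4 25.1 0 0 0 1; 7.8 1.4 25.1 0 0 0 1; 7.8 1.4 25.1 0 0 0 1; 7.8 1.4 25.1 0 0 0 1",
  grip_force=40,
)

```text
time_s: 31.0
position: [591.2, 158.9, 49.7]
orientation: [0.695, 0.719, 0.0, 0.0]
ft_force: [-3.6, -0.4, 6.0]
opening: 18.8
```

Request:
carry_out(
  moves="-0.7 0 0 0 0 0 1; -1.8 0 0 0 0 0 1; -3 0 0 0 0 0 1; -4.2 0 0 0 0 0 1; -5.4 0 0 0 0 0 1; -6.6 0 0 0 0 0 1; -7.8 0 0 0 0 0 1; -9 0 0 0 0 0 1; -10.2 0 0 0 0 0 1; -11.4 0 0 0 0 0 1; -12.6 0 0 0 0 0 1; -13.8 0 0 0 0 0 1; -15 -0.05 0 0 0 0 1; -16.2 -0.05 0 0 0 0 1; -17.4 -0.05 0 0 0 0 1; -18.6 -0.05 0 0 0 0 1; -19.6 -0.05 0 0 0 0 1; -20.6 -0.05 0 0 0 0 1; -21.3 -0.05 0 0 0 0 1; -22 -0.05 0 0 0 0 1",
)

```text
time_s: 33.0
position: [598.2, -61.6, 49.7]
orientation: [0.695, 0.719, 0.001, 0.0]
ft_force: [1.2, 4.6, -0.2]
opening: 19.0
```

```bash
python3 - <<'E'
from h import *
ob(); s=cam("side"); save("s19",s["img"])
E
```

```text
t 33.0 p [598.2 -61.6  49.7] q [6.953e-01 7.187e-01 5.000e-04 2.000e-04] J [-2.340e-01  3.560e-01  1.725e+00  1.000e-03  1.060e+00 -2.680e-01] F [ 1.2  4.6 -0.2] op 19.0
```

View pics/s19.png

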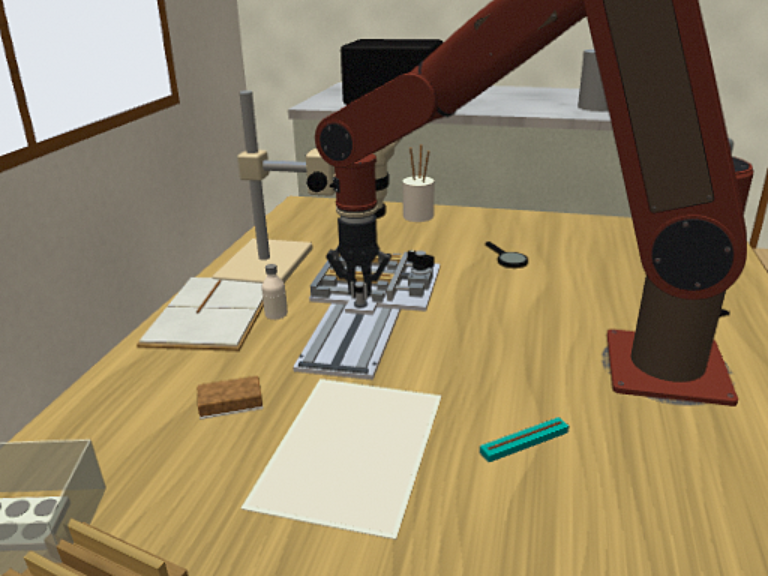

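The carriage is about 2 cm short of its stop and the arm is well to the loading side of the microscope head. Pushing on slowly to the stop.

Request:
carry_out(
  moves="-0.4 0 0 0 0 0 1; -0.8 0 0 0 0 0 1; -1.2 0 0 0 0 0 1; -1.5 0 0 0 0 0 1; -1.7 0 0 0 0 0 1; -1.9 0 0 0 0 0 1",
)

```text
time_s: 33.65
position: [598.6, -76.7, 49.7]
orientation: [0.695, 0.719, 0.003, -0.003]
ft_force: [1.3, 29.3, 4.7]
opening: 18.6
```

Request:
carry_out(
  moves="-0.15 0 0 0 0 0 1; -0.3 0 0 0 0 0 1; -0.5 0 0 0 0 0 1; -0.5 0 0 0 0 0 1",
)

```text
time_s: 34.05
position: [598.6, -76.5, 49.7]
orientation: [0.695, 0.719, 0.005, -0.006]
ft_force: [1.3, 23.3, 3.6]
opening: 18.6
```

The stop is reached: y force rose to about 25 N after 235.6 mm of travel, plus the 4 mm I had backed off at the loading end, which makes 239.6 mm. Relax, open, lift and back away from the microscope.

Request:
carry_out(
  moves="0 0 0 0 0 0 1; 0 0 0 0 0 0 0.6; 0 0 0 0 0 0 0.3; 0 0 0 0 0 0 0; 0 0 0 0 0 0 0; 0 0 0 0 0 0 0; 0 0 0 0 0 0 0; 0 0 -3 0 0 0 0; 0 0 -6 0 0 0 0; 0 0 -9 0 0 0 0; 2 0 -11 0 0 0 0; 5 -2 -13 0 0 0 0; 8 -4 -15 0 0 0 0; 10 -6 -17 0 0 0 0; 10 -8 -19 0 0 0 0; 10 -8 -19 0 0 0 0",
)

```text
time_s: 35.65
position: [515.7, 18.4, 244.7]
orientation: [0.695, 0.719, 0.007, -0.003]
ft_force: [0.6, 0.3, -0.1]
opening: 85.4
```

```bash
python3 - <<'E'
from h import *
ob(); f=cam("wrist"); save("w20",f["img"]); s=cam("side"); cv2.imwrite("pics/s20.png",cv2.resize(s["img"][100:260,130:330],None,fx=3.5,fy=3.5,interpolation=cv2.INTER_CUBIC))
C=cloud(f); m=(C[...,2]>70)&(C[...,2]<90)&(C[...,1]>-110)&(C[...,1]<-50)&(C[...,0]>570)&(C[...,0]<630)
print("post",C[m].mean(0),len(C[m]))
E
```

```text
t 35.65 p [515.7  18.4 244.7] q [ 0.6947  0.7193  0.0067 -0.0033] J [-0.127 -0.056  1.795  0.015  1.4   -0.164] F [ 0.6  0.3 -0.1] op 85.4
post [596.68557419 -75.15215252  79.46784432] 385
```

View pics/w20.png

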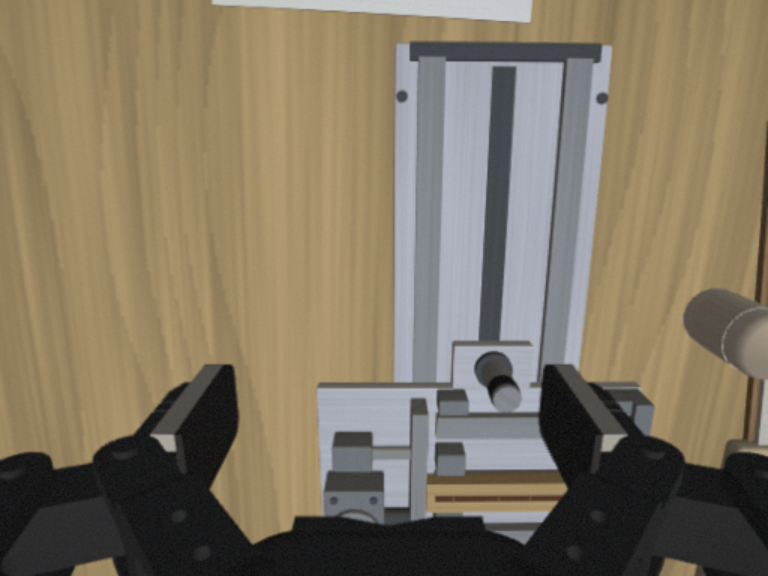

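View pics/s20.png

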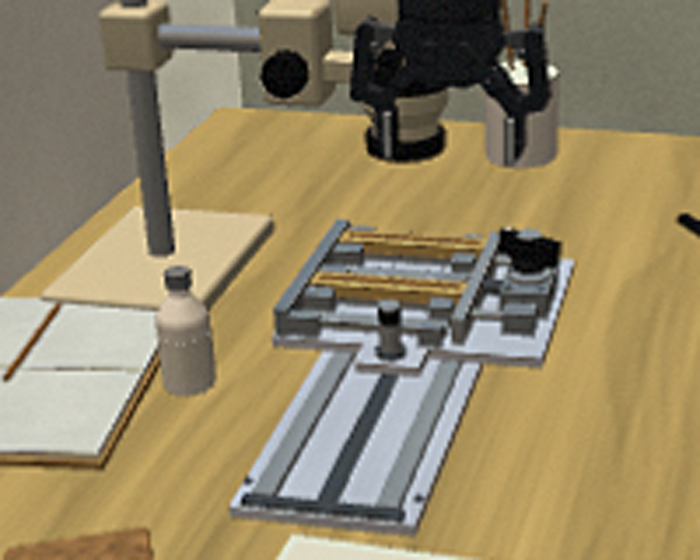

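```bash
python3 - <<'E'
from h import *
f=cam("top"); img=f["img"]; save("t21",img)
cv2.imwrite("pics/t21c.png",cv2.resize(img[125:220,220:400],None,fx=4.4,fy=4.4,interpolation=cv2.INTER_CUBIC))
E
```

```text
(no output)
```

View pics/t21c.png

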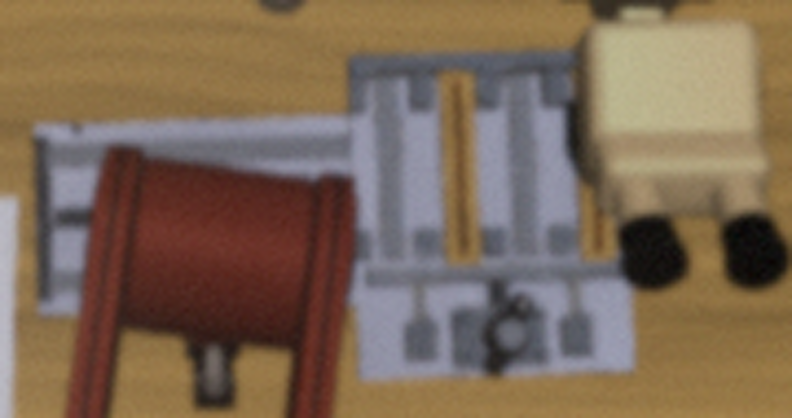

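The final views show both mounts held and the carriage under the objective, but the travel estimates disagree slightly (237–240 mm). To settle it, I'll give the post a gentle confirming push with shut fingers from its loading side.

```bash
python3 - <<'E'
from h import *
plan([(598,-30,120,1.605),(598,-30,55,1.605),(598.5,-48,55,1.605)])
E
```

```text
t 35.8 p [515.7  17.6 240.7] q [ 0.6953  0.7186  0.0052 -0.0055] J [-0.129 -0.049  1.796  0.015  1.397 -0.164] F [ 0.1  0.3 -0.3] op 85.4
(598, -30, 120, 1.605) -> [-5.21  8.07 12.  ] [-0.    -0.015 -0.001]
(598, -30, 55, 1.605) -> [-5.31  8.07 18.5 ] [-0.    -0.015 -0.001]
(598.5, -48, 55, 1.605) -> [-7.11  8.06 18.47] [-0.    -0.015 -0.001]
```

Request:
carry_out(
  moves="-5.2 8.1 5 0 -0.015 0 1; -5.2 8.1 9 0 -0.015 0 1; -5.2 8.1 12 0 -0.015 0 1; -5.2 8.1 12 0 -0.015 0 1; -5.2 8.1 12 0 -0.015 0 1; -5.3 8.1 14 0 -0.015 0 1; -5.3 8.1 16 0 -0.015 0 1; -5.3 8.1 17.5 0 -0.015 0 1; -5.3 8.1 18.5 0 -0.015 0 1; -5.3 8.1 18.5 0 -0.015 0 1; -5.8 8.1 18.5 0 -0.015 0 1; -6.3 8.1 18.5 0 -0.015 0 1; -6.7 8.1 18.5 0 -0.015 0 1; -7.1 8.1 18.5 0 -0.015 0 1",
)

```text
time_s: 37.2
position: [599.4, -48.6, 55.4]
orientation: [0.695, 0.719, 0.0, 0.0]
ft_force: [-0.0, 0.4, 0.7]
opening: -0.3
```

Request:
carry_out(
  moves="-0.2 0 0 0 0 0 1; -0.4 0 0 0 0 0 1",
)

```text
time_s: 37.4
position: [599.7, -53.0, 55.7]
orientation: [0.696, 0.718, 0.0, 0.001]
ft_force: [-1.1, -0.8, -0.2]
opening: 0.0
```

Request:
carry_out(
  moves="-0.2 0 0 0 0 0 1; -0.4 0 0 0 0 0 1",
)

```text
time_s: 37.6
position: [599.8, -56.4, 55.7]
orientation: [0.696, 0.718, 0.001, 0.0]
ft_force: [0.3, 8.5, 3.1]
opening: -0.1
```

Request:
carry_out(
  moves="-0.2 0 0 0 0 0 1; -0.4 0 0 0 0 0 1",
)

```text
time_s: 37.8
position: [599.8, -56.4, 55.7]
orientation: [0.696, 0.718, 0.003, -0.002]
ft_force: [-0.4, 20.5, 6.0]
opening: 0.4
```

Contact at y = -56.4; the force rose to 20 N with no further motion, so the carriage is hard on its end stop. Backing off, lifting clear and making a last check.

Request:
carry_out(
  moves="1 0 0 0 0 0 1; 2.5 0 0 0 0 0 1; 4 0 -1 0 0 0 1; 5 0 -5 0 0 0 1; 7 0 -10 0 0 0 1; 10 -4 -14 0 0 0 1; 14 -10 -18 0 0 0 1; 18 -16 -20 0 0 0 1; 20 -19 -20 0 0 0 1; 20 -19 -20 0 0 0 1; 20 -19 -20 0 0 0 1; 20 -19 -20 0 0 0 1",
)

```text
time_s: 39.0
position: [403.0, 137.0, 258.6]
orientation: [0.695, 0.719, 0.004, -0.001]
ft_force: [0.3, -0.1, 0.8]
opening: -0.0
```

```bash
python3 - <<'E'
from h import *
ob(); f=cam("top"); a=cv2.resize(f["img"][115:225,170:400],None,fx=3.3,fy=3.3,interpolation=cv2.INTER_CUBIC); cv2.imwrite("pics/t22.png",a)
s=cam("side"); cv2.imwrite("pics/s22.png",cv2.resize(s["img"][100:260,130:330],None,fx=3.5,fy=3.5,interpolation=cv2.INTER_CUBIC))
E
```

```text
t 39.0 p [403.  137.  258.6] q [ 0.6949  0.7191  0.0044 -0.0011] J [ 0.136 -0.303  1.982  0.007  1.457  0.101] F [ 0.3 -0.1  0.8] op -0.0
```

View pics/t22.png

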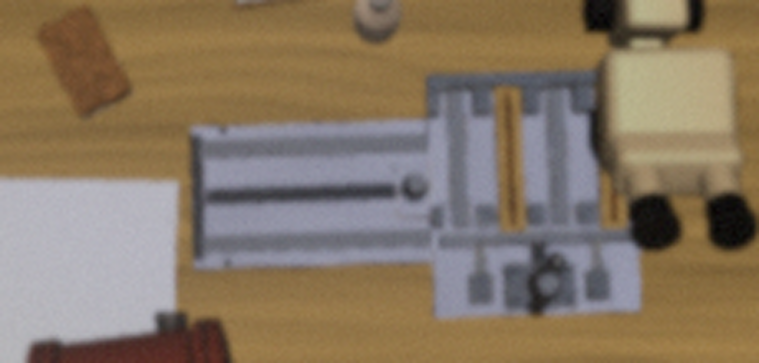

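View pics/s22.png

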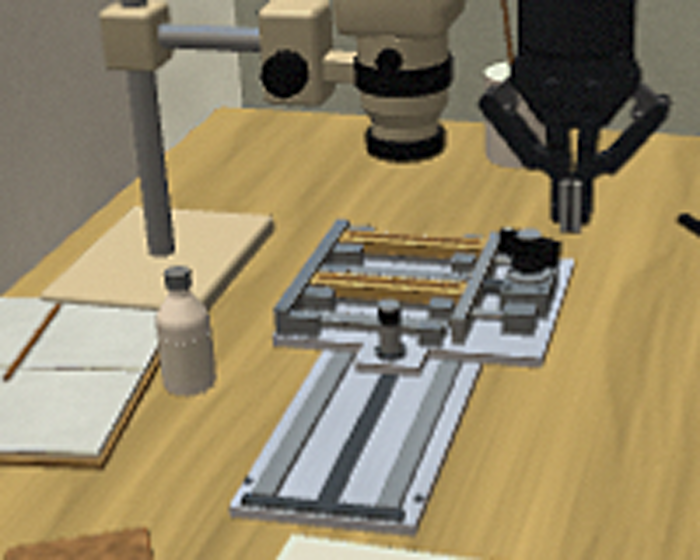

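The last pictures show the carriage under the objective, both mounts between jaw and fence, and the robot touching nothing. The bottle, cork block and microscope are where they were.

```bash
python3 -c "
from workcell import r
print(r.sign_off())"
```

```text
the job is handed in; nothing more can be done
None
```

I pulled the carriage out to its loading end and laid the only two wooden mounts on the mat in pockets 2 and 0. I then turned the knob clockwise until the clutch slipped, pushed the carriage in to its end stop and handed the job in at about 39 s. No verdict came back.

**Last checks**
- **Mounts:** both lay flat between the comb teeth, aligned to within 0.01 rad and flush between jaw and fence. I measured this after clamping, before the push; the final pictures show them still in place.
- **Clutch:** the torque rose from about 0.05 to 0.17–0.18 N m, the slip level. I estimate 0.4–0.65 rad of slip from the angle turned. One reading after a pause fell to 0.04 N m, so I added a 0.12 rad step, which read 0.168 N m while moving.
- **Carriage travel:** the estimates disagreed slightly, at 237–240 mm. A second push on the post with shut fingers reached 20 N without any movement, so the carriage is on its stop.
- **Surroundings:** the microscope, bottle and cork block look unmoved. The magnifier was last clear in an earlier picture, and the arm did not go near it after that.

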